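Pack the order bin and hold the reader on the booking pad

ROBOT

A 6-joint arm with a two-finger parallel gripper is mounted at the origin on the work surface. World frame = base frame: x ahead of the robot, y to its left, z up, the work surface at z = 0. Lengths are in mm, angles in rad, forces in N, time in s.
With the tool pointing down it reaches from about 250 to 850 mm from the base axis. Payload 12.5 kg.
Tool frame: the origin (TCP) lies between the finger pads; the fingertips stand 17 mm ahead of it and the grasp point (between the pads) lies 2 mm behind it; x points along the fingers, y is the direction in which the jaws open and shut, and the axes are right-handed (so a half turn about x gives the same grasp; the last joint's range is limited). The gripper opens to 93 mm and grips with 3 to 60 N. Pads are 15 mm wide; open, the fingers measure 128 mm over their backs; the gripper's body (75 mm by 188 mm) begins 65 mm behind the grasp point.
Start: joints at [1.247, 0.351, 1.652, -0, 1.139, -0.085], TCP at [130.064, 534.385, 235.633] pointing down, gripper open.
Joint ranges: [-2.75, 2.75], [-0.79, 2.1], [0.01, 2.65], [-1.57, 4.71], [0.07, 3.14], [-2.87, 2.87]. Speed limits (rad/s): [2.22, 2.22, 2.79, 3.14, 3.14, 3.14].

INTERFACE

Orientations are given as a rotation vector (axis times angle).
In Python, from cell import ctrl gives the robot as it stands. The module is installed in compiled form; this text tells all that it offers.
- The arm moves only by the tool arm_command, never from a script. Its argument "steps" is a list that holds one entry, the list of rows, each a list of 4 numbers: the shift along the tool's x, y, z in mm, then the turn about the tool's x in rad. A call has 1 to 5 rows; each row shifts and turns the commanded pose from where the row before left it, along the tool's axes as they then stand; what a row does not reach is not made up. A row lasts 1/12 s, in which the tool goes at most 41.7 mm and 7.16 degrees, less where a joint would pass 70% of its speed; a pose out of reach is approached as far as the arm can. A call is refused whole if a number of a shift passes 41.7 or a number of a turn 0.125, either way. A call with a gripper value outside its range is refused whole. "grip" is the closure in counts, from 0 (fully open) to 255 (shut), set as the call begins (left out, the last holds). The fingers move at their own pace and stop on an object; the grip force is fixed at half the most. Time passes only in rows, so rows that do not move let the fingers close. It gives the time, the measured TCP pose, the force and the opening at its end, in the units of the state.
- ctrl.state(): the state, without advancing time (a new reading comes with each control period).
- ctrl.get_image(name): name is "side" or "top"; returns a dict with "frame" (480x640x3 uint8, red, green, blue), "vfov" (degrees; the focal length in pixels is half the picture's height over the tangent of half this angle, whatever the lens; pixels are square), "cx", "cy" (the principal point, pixels), "T" (4x4, takes a point from camera to world coordinates). Camera axes: x right, y up, looking along -z (the intrinsics and any distortion apply to the point x, -y, -z); pixel columns grow to the right and rows downward; lengths in mm; the calibration is good to about 2 mm. A picture is of the moment at which its call begins. There is no depth.
- ctrl.hand_in(): hands the job in, once; it reports no verdict.
Trained networks look in a picture, given as the dict that the camera call returned (one of the last four; its "shot" number tells which), for a name from the list of things; names that differ only in an ending like _2 or _b are one class to them, and where a whole thing is asked for, a point or a joint stands for the part that bears it (a point fixed in the world has none). Each returns a list of dicts, best first, with "confidence" (0 to 1); they miss things now and then, are a little off and sometimes report something else, mostly with a low value. They report only what shows in the picture. A call takes as long as a camera call.
- ctrl.search_frame(picture, name): "position" ([column, row] in pixels, amid what is visible of it).
- ctrl.spot_point(picture, name): "position" ([column, row] in pixels: a listed point, or the origin of a listed thing).
The state is a dict: "time_s": time; "q": joint angles; "dq": joint speeds; "joint_efforts": joint torques, N m; "position": TCP position; "ee_rot": TCP orientation; "force": force on the tool from outside, world axes, zero at the start; "wrist_torque": the same for the moment, N m; "grip_width": opening from 0.0 (shut) to 1.0 (fully open).
Only numpy, scipy, OpenCV 4.12 (cv2) and the standard library are available. Lean on these libraries where they do the work, as an engineer would, in place of code of your own. Each camera call takes 0.05 s, during which the arm holds its last target.

TASK

Put the brass foot, the red spool and the dark pull handle into the blue order bin, leaving the other things on the bench where they are. Then take the reader wand out of its stand and hold its steel nose on the white dot of the console's orange pad, square to the sloping pad, pressing lightly so that the sprung pad goes about half way down and never hard. Finish while still holding the wand there; do not put it down or let go.

Things in the scene. Friction and masses are not known exactly. Their poses are not given: they have to be found in the camera images.
- bin: Blue open-topped order bin, fixed to the bench: 170 (x) x 220 (y) x 60 (height) mm outside, walls and floor 5 mm thick, small white blank plate on its -x side. Origin: centre of the underside, z up. 
- brass_foot: Brass furniture levelling foot, round, standing upright, 48 mm high: base flange 42 mm across up to 8 mm high, narrowing to a 28 mm stem between 13 and 40 mm, cap 34 mm across above. About 0.16 kg. Origin: centre of the underside, z up. 
- red_spool: Spool of red tape standing on end, 46 mm high: two red flanges 44 mm across, each 6 mm thick (a small white disc in the middle of the top), with a solid red winding 38 mm across between them. About 0.06 kg. Origin: centre of the underside, z up. 
- pull_handle: Dark steel U-shaped cabinet pull handle standing on its two feet: 90 mm long (x), 16 mm wide (y), 30 mm high; the bar is the top 12 mm, the feet are at its ends (x = -38 and +38 mm). About 0.09 kg. Origin: centre of the underside, z up. 
- reader: Hand-held contact reader wand, loose, standing upright nose down in its stand. 125 mm long, round: a round-ended steel nose 16 mm across from 0 to 22 mm, then a plain black body 34 mm across from 22 to 125 mm with two thin yellow bands and a green lamp on its end. About 0.14 kg. Origin: the very tip of the nose, on the axis; z points from the nose along the wand to its other end (up while it stands). Its spin about z does not matter.
- stand: Grey round stand for the wand, fixed to the bench, 60 mm across, 40 mm high. The wand's body sits 16 mm deep in it (bore 40 mm across above 24 mm height; its shoulder rests at 24 mm, the nose tip about 2 mm above the bench), so 87 mm of the wand stands clear above the rim and it lifts straight out. Origin: centre of the underside, z up. 
- console: Grey booking console, fixed to the bench, about 135 x 130 mm and up to 95 mm high, with a top that slopes 25 degrees down towards its -x side; a dark strip screen along the high edge and the orange pad in the middle of the slope. Origin: centre of the underside, z up. 
- pad_top (a point): Centre of the orange pad's flat top, the white dot (10 mm across). The pad is a disc 32 mm across that stands 12 mm out of the console's slope when free; z points straight out of the pad (square to the slope, 25 degrees from vertical, leaning to the console's -x side). The point moves with the pad.
- touch_pad (a joint): How far the orange pad is pressed in along its axis, m: 0 free, 0.010 fully down on its hard stop. A spring resists with about 0.5 N at first and 0.7 N more per mm, so about 4 N half way.
- green_spool: Bystander, leave it: same spool as the red one but all green, 44 mm across, 46 mm high. Origin: centre of the underside, z up. 
- tape_roll: Bystander, leave it: brown roll of parcel tape lying flat, 96 mm across, hole 72 mm, 48 mm high. Origin: centre of the underside, z up. 
- pen_cup: Bystander, leave it: empty black cup, 72 mm across, 85 mm high. Origin: centre of the underside, z up. 
- carton: Bystander, leave it: closed cardboard carton 70 (x) x 90 (y) x 50 mm with a pale paper tape band. Origin: centre of the underside, z up. 

How it is judged (in metres and radians):
On the way, in this order (a step that is already met when the one before it is completed fails the run):
1. the brass foot, red spool and pull handle lie released in the bin (x of brass_foot in the frame of bin between -0.08 and 0.08 m and y of brass_foot in the frame of bin between -0.105 and 0.105 m and z of each of brass_foot, red_spool, pull_handle in the frame of bin below 0.045 m and linear speed of each of brass_foot, red_spool, pull_handle below 0.05 m/s and contact force between the fingers and brass_foot below 0.1 N and x of red_spool in the frame of bin between -0.08 and 0.08 m and y of red_spool in the frame of bin between -0.105 and 0.105 m and contact force between the fingers and red_spool below 0.1 N and x of pull_handle in the frame of bin between -0.08 and 0.08 m and y of pull_handle in the frame of bin between -0.105 and 0.105 m and contact force between the fingers and pull_handle below 0.1 N), for 0.2 s.
2. the wand's nose is held on the pad, square and lightly (distance between reader and pad_top below 0.009 m and angle between the z axis of reader and the z axis of pad_top, either way round below 0.175 rad and contact force between reader and console between 1 and 8 N and value of joint touch_pad between 0.0015 and 0.009 m and contact force between the fingers and reader above 1 N and contact force between reader and stand below 0.1 N and linear speed of reader below 0.03 m/s), for 0.3 s.
At the end, for the whole second after the job is handed in: The three ordered parts lie at rest in the bin, untouched by the fingers. The fingers hold the wand, clear of its stand and still, with its nose tip within 9 mm of the dot, its axis within 0.175 rad (10 degrees) of square to the pad, a contact force of 1 to 8 N and the pad pressed 1.5 to 9 mm (all of step 1 and all of step 2); the arm keeps its last pose, push and grip.
It fails at once if a bystander (green spool, tape roll, pen cup, carton) is moved more than 30 mm (distance of any of green_spool, tape_roll, pen_cup, carton from where it was at the start of the episode above 0.03 m).
It fails at once if the wand is pressed on the console or pad with more than 20 N (contact force between reader and console above 20 N).
It also fails if it takes over 72 s, if anything falls off the work surface, if the arm or the gripper's body presses on something with over 40 N, if the wrist force passes 120 N, or if a joint passes its speed limit or range.

## Working session

There is one attempt and no reset: what is moved stays moved. The work goes in short steps, Python scripts to look and compute and a tool call to move; the robot and the scene stay as the last step left them, time stands still between calls to the robot, and variables do not carry over. Pictures are saved under pics/ and viewed, and the job is handed in when it is done.

Besides the shell and the picture viewer there is one more tool, called after ">>>" as name([rows], argument=value, ...), one row to a line, values as JSON. arm_command: Moves the arm, as the interface text tells. Its arguments: {"type":"object","properties":{"steps":{"type":"array","items":{"type":"array","items":{"type":"array","items":{"type":"number"}}}},"grip":{"type":"number"}},"required":["steps"]}

```bash
mkdir -p pics; ls; cat > h.py <<'E'
import numpy as np, cv2
from cell import ctrl
from scipy.spatial.transform import Rotation as R
def save(im,n): cv2.imwrite('pics/'+n,cv2.cvtColor(im['frame'],cv2.COLOR_RGB2BGR))
def ray(im,p):
    h=im['frame'].shape[0]; f=h/2/np.tan(np.radians(im['vfov'])/2)
    d=np.array([(p[0]-im['cx'])/f,-(p[1]-im['cy'])/f,-1.]); T=np.array(im['T'])
    return T[:3,3],T[:3,:3]@d
def onz(im,p,z):
    o,d=ray(im,p); return o+d*(z-o[2])/d[2]
def proj(im,P):
    h=im['frame'].shape[0]; f=h/2/np.tan(np.radians(im['vfov'])/2)
    T=np.array(im['T']); c=T[:3,:3].T@(np.array(P,float)-T[:3,3]); return np.array([im['cx']+f*c[0]/-c[2], im['cy']+f*c[1]/c[2]])
def tri(i1,p1,i2,p2):
    o1,d1=ray(i1,p1);o2,d2=ray(i2,p2)
    s=np.linalg.lstsq(np.c_[d1,-d2],o2-o1,rcond=None)[0]
    a=o1+s[0]*d1;b=o2+s[1]*d2
    return (a+b)/2,np.linalg.norm(a-b)
E
python3 - <<'E'
from h import *
np.set_printoptions(precision=3,suppress=True)
a=ctrl.get_image('top');b=ctrl.get_image('side')
save(a,'top0.png');save(b,'side0.png')
for im in(a,b):
    print({k:v for k,v in im.items() if k!='frame'})
names="bin brass_foot red_spool pull_handle reader stand console pad_top green_spool tape_roll pen_cup carton".split()
for n in names:
    for t,im in(('top',a),('side',b)):
        print(n,t,[(np.round(r['position'],1),round(r['confidence'],2)) for r in ctrl.search_frame(im,n)[:2]],'|',[(np.round(r['position'],1),round(r['confidence'],2)) for r in ctrl.spot_point(im,n)[:2]])
print(ctrl.state())
E
```

```text
pics
{'vfov': 45.83020962552497, 'cx': 315.5436753318755, 'cy': 232.26247128417998, 'T': array([[  -0.009,    0.984,   -0.175,  273.399],
       [  -1.   ,   -0.006,    0.017,   15.221],
       [   0.015,    0.175,    0.984, 1418.173],
       [   0.   ,    0.   ,    0.   ,    1.   ]]), 'shot': 1}
{'vfov': 45.80581265311844, 'cx': 323.2376029586182, 'cy': 232.085260909761, 'T': array([[   0.831,    0.417,   -0.369,   58.745],
       [  -0.556,    0.617,   -0.557, -694.633],
       [  -0.005,    0.668,    0.744,  985.256],
       [   0.   ,    0.   ,    0.   ,    1.   ]]), 'shot': 2}
bin top [(array([438.8, 222.5]), 0.68), (array([225.1, 154.1]), 0.56)] | [(array([435.6, 225.5]), 0.77)]
bin side [(array([425.7, 344. ]), 0.75), (array([318.5, 215.8]), 0.17)] | [(array([422.1, 347. ]), 0.89)]
brass_foot top [(array([285.7, 271.2]), 0.65)] | [(array([283.1, 271.3]), 0.53)]
brass_foot side [(array([268.1, 244. ]), 0.61)] | [(array([270.8, 250.9]), 0.56)]
red_spool top [(array([280.7, 217.5]), 0.71)] | [(array([279.7, 222. ]), 0.82)]
red_spool side [(array([317.9, 216.4]), 0.61)] | [(array(
[... 1431 characters left out ...]

pen_cup side [(array([176.4, 178.3]), 0.79)] | [(array([421.7, 345.8]), 0.69), (array([182.9, 192.3]), 0.64)]
carton top [(array([225.7, 153. ]), 0.63)] | [(array([226.1, 156.6]), 0.95)]
carton side [(array([342.2, 152.4]), 0.6)] | [(array([341.4, 162.5]), 0.55)]
{'time_s': 2.5, 'q': array([ 1.247,  0.351,  1.652, -0.   ,  1.139, -0.085]), 'dq': array([-0.001,  0.001, -0.001,  0.001,  0.001,  0.   ]), 'joint_efforts': array([ -0.   , -49.725, -28.548,   0.07 ,   0.022,  -0.   ]), 'position': array([130.045, 534.387, 235.645]), 'ee_rot': array([ 0.187,  1.563, -0.187]), 'force': array([-0.817, -0.469,  0.098]), 'wrist_torque': array([-0.001, -0.019,  0.   ]), 'grip_width': 1.003415911548176}
```

View images.

View pics/top0.png

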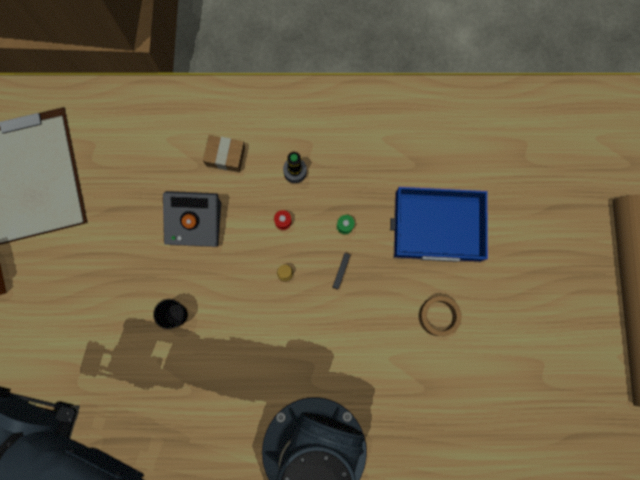

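View pics/side0.png

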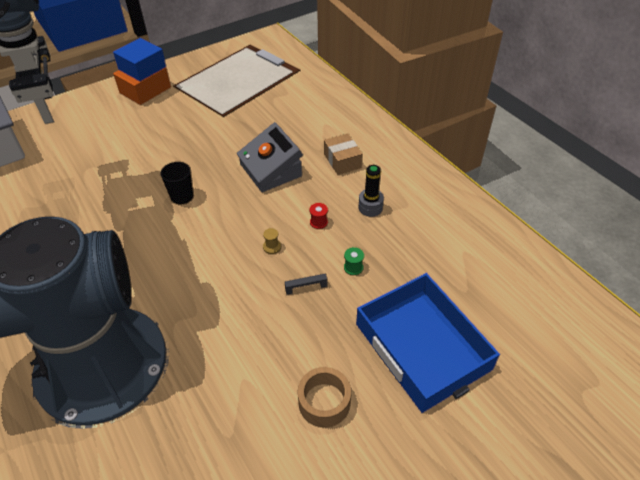

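```bash
cat > seg.py <<'E'
E
python3 - <<'E'
import cv2
a=cv2.imread('pics/top0.png');b=cv2.imread('pics/side0.png')
cv2.imwrite('pics/c1.png',cv2.resize(a[140:300,150:360],None,fx=3.8,fy=3.75,interpolation=cv2.INTER_CUBIC))
cv2.imwrite('pics/c2.png',cv2.resize(b[110:300,220:400],None,fx=3.1,fy=3.1,interpolation=cv2.INTER_CUBIC))
E
```

```text
(no output)
```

View pics/c1.png

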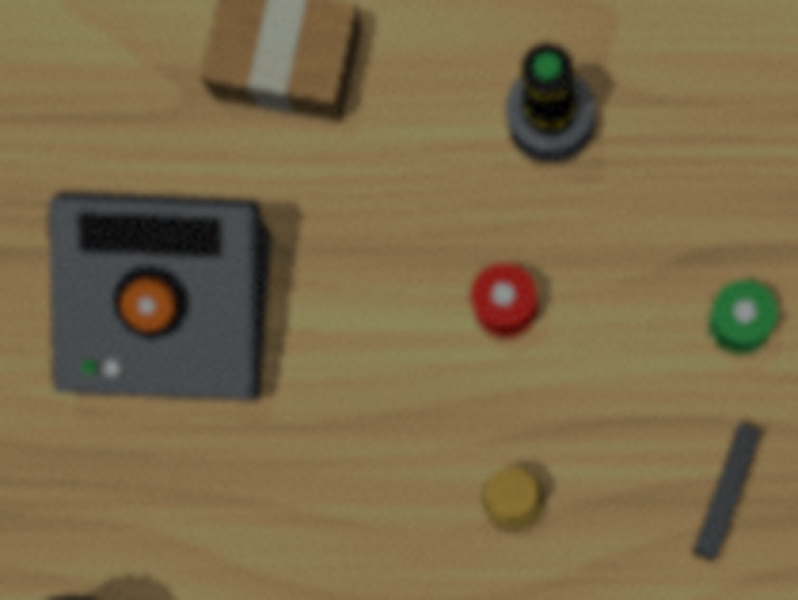

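View pics/c2.png

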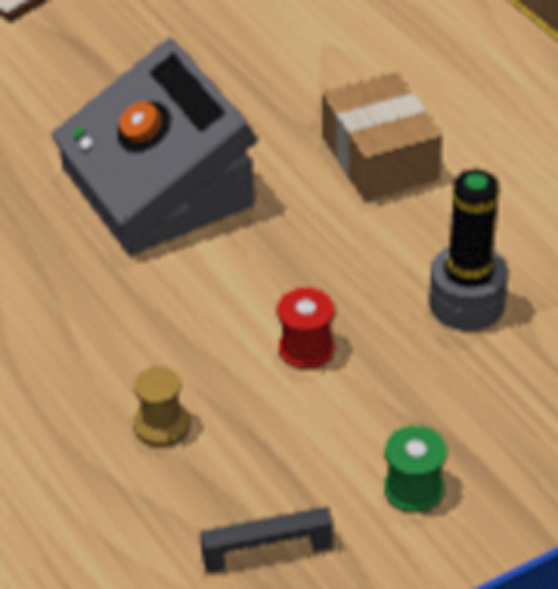

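```bash
python3 - <<'E'
from h import *
np.set_printoptions(precision=1,suppress=True)
a=ctrl.get_image('top');b=ctrl.get_image('side')
t=lambda X,Y:(150+(X+.5)/3.8-.5,140+(Y+.5)/3.75-.5)
s=lambda X,Y:(220+(X+.5)/3.1-.5,110+(Y+.5)/3.1-.5)
for n,p,q,z in [('pad',t(147,306),s(137,119),76),('red',t(503,294),s(305,307),46),('lamp',t(547,66),s(477,181),127),('brass',t(513,492),s(159,383),48),('green',t(744,311),s(416,449),46)]:
    print(n,tri(a,p,b,q),'top@z',onz(a,p,z),'side@z',onz(b,q,z))
e1=onz(a,t(750,425),30);e2=onz(a,t(705,553),30);print('handle',e1,e2,(e1+e2)/2,np.linalg.norm(e1-e2),np.degrees(np.arctan2(*(e1-e2)[[1,0]])))
print('handle side',onz(b,s(202,535),30),onz(b,s(330,512),30))
print('bin',[onz(a,p,60) for p in [(398,188),(487,192),(486,261),(395,258)]], onz(a,(435.6,225.5),0),onz(b,(422.1,347),0))
for A,B,z in [((80,212),(220,220),85),((57,388),(257,395),38),((57,195),(257,203),95)]:
    A=onz(a,t(*A),z);B=onz(a,t(*B),z);print('console',A,B,np.degrees(np.arctan2(*(A-B)[[0,1]])))
print('stand',onz(a,(297.,170.),40),onz(b,(371.3,209),0),onz(a,(292.4,172),0))
# side console: right screen edge etc
for A,B,z in [((163,68),(207,128),85),((62,142),(125,222),38)]:
    A=onz(b,s(*A),z);B=onz(b,s(*B),z);print('console side',A,B,np.degrees(np.arctan2(*(A-B)[[0,1]])))
E
```

```text
pad (array([540.5, 296.8,  80.1]), np.float64(0.3376639728986308)) top@z [541.2 297.8  76. ] side@z [542.9 301.3  76. ]
red (array([553.6,  74.2,  47.4]), np.float64(0.021874395061013217)) top@z [553.9  74.3  46. ] side@z [554.4  75.4  46. ]
lamp (array([683.5,  43.4, 129.6]), np.float64(0.965283885032076)) top@z [683.9  43.7 127. ] side@z [686.   45.6 127. ]
brass (array([423.5,  67.3,  50.3]), np.float64(1.5167419084434977)) top@z [423.1  67.6  48. ] side@z [425.2  68.9  48. ]
green (array([542. , -82.1,  46.2]), np.float64(0.7620349520861147)) top@z [541.7 -81.9  46. ] side@z [542.5 -82.1  46. ]
handle [468.3 -85.6  30. ] [384.3 -55.1  30. ] [426.3 -70.4  30. ] 89.3352762521794 -19.96676425048994
handle side [386.7 -51.9  30. ] [469.3 -84.   30. ]
bin [array([ 625.2, -212.5,   60. ]), array([ 614. , -432.8,   60. ]), array([ 442.3, -419.7,   60. ]), array([ 451. , -199.3,   60. ])] [ 541.7 -315.4    0. ] [ 538.9 -319.1    0. ]
console [601. 340.  85.] [595.3 251.6  85. ] 3.6878761795706048
console [494.4 362.   38. ] [489.  233.2  38. ] 2.4155675948660065
console [609.8 352.3  95. ] [603.9 226.9  95. ] 2.6643863824634626
stand [678.1  37.1  40. ] [684.7  40.1   0. ] [684.6  49.6   0. ]
console side [587.9 335.7  85. ] [578.3 250.9  85. ] 6.422473172572519
console side [497.3 352.1  38. ] [492.7 239.   38. ] 2.3325875631112765
```

```bash
cat >> h.py <<'E'
def plan(P,jaw=None):
    s=ctrl.state();Rm=R.from_rotvec(s['ee_rot']).as_matrix()
    print('t',s['time_s'],'pos',s['position'].round(1),'toolx',Rm[:,0].round(4),'jaw deg',np.degrees(np.arctan2(Rm[1,1],Rm[0,1])).round(2),'grip',round(s['grip_width'],3),'F',s['force'].round(2))
    d=np.array(P)-s['position'];print('shift now',(Rm.T@d).round(1))
    if jaw is not None:
        j=np.radians(jaw);c=np.degrees(np.arctan2(Rm[1,1],Rm[0,1]))
        dd=(jaw-c+90)%180-90
        a=-np.radians(dd);R2=Rm@R.from_rotvec([a,0,0]).as_matrix()
        print('turn',a.round(3),'shift after turn',(R2.T@d).round(1), 'q',s['q'].round(2))
E
python3 - <<'E'
from h import *
plan([426,-70,120],-110)
plan([426,-70,120],-93)
plan([426,-70,120],87)
E
```

```text
t 2.6 pos [130.1 534.4 235.6] toolx [ 0.  0. -1.] jaw deg 76.32 grip 0.999 F [-1.37 -0.71 -1.14]
shift now [ 115.6 -517.3  430.5]
turn 0.11 shift after turn [ 115.6 -466.7  484.8] q [ 1.25  0.35  1.65 -0.    1.14 -0.08]
t 2.6 pos [130.1 534.4 235.6] toolx [ 0.  0. -1.] jaw deg 76.32 grip 0.999 F [-1.37 -0.71 -1.14]
shift now [ 115.6 -517.3  430.5]
turn -0.186 shift after turn [ 115.6 -588.1  327.2] q [ 1.25  0.35  1.65 -0.    1.14 -0.08]
t 2.6 pos [130.1 534.4 235.6] toolx [ 0.  0. -1.] jaw deg 76.32 grip 0.999 F [-1.37 -0.71 -1.14]
shift now [ 115.6 -517.3  430.5]
turn -0.186 shift after turn [ 115.6 -588.1  327.2] q [ 1.25  0.35  1.65 -0.    1.14 -0.08]
```

>>> arm_command([
  [[0,0,0,0.11],[0,-20,21,0],[0,-24,25,0],[0,-24,25,0],[0,-24,25,0]],
], grip=100)

```text
time_s: 3.02
position: [189.1, 413.8, 235.5]
ee_rot: [0.273, 1.553, -0.273]
force: [0.3, -0.2, 0.1]
grip_width: 0.692
```

>>> arm_command([
  [[0,-24,25,0],[0,-24,25,0],[0,-24,25,0],[0,-24,25,0],[0,-24,25,0]],
])

```text
time_s: 3.43
position: [265.6, 258.2, 235.8]
ee_rot: [0.274, 1.553, -0.273]
force: [0.7, 0.6, 1.1]
grip_width: 0.604
```

>>> arm_command([
  [[0,-24,25,0],[0,-24,25,0],[0,-24,25,0],[0,-24,25,0],[0,-24,25,0]],
])

```text
time_s: 3.85
position: [342.2, 102.5, 235.9]
ee_rot: [0.274, 1.553, -0.273]
force: [0.7, 1.3, -0.5]
grip_width: 0.608
```

>>> arm_command([
  [[20,-24,25,0],[25,-24,25,0],[25,-20,20,0],[20,-10,10,0],[0,0,0,0]],
])

```text
time_s: 4.27
position: [389.3, 2.4, 143.6]
ee_rot: [0.276, 1.557, -0.277]
force: [-0.2, 0.1, -0.6]
grip_width: 0.611
```

```bash
python3 - <<'E'
from h import *
plan([426.5,-69.5,22],69.8)
E
```

```text
t 4.2667 pos [389.3   2.4 143.6] toolx [-4.3e-03  2.0e-04 -1.0e+00] jaw deg 69.85 grip 0.611 F [-0.25  0.14 -0.63]
shift now [121.4 -54.5  60.2]
turn 0.001 shift after turn [121.4 -54.5  60.3] q [-0.11  0.2   2.13 -0.    0.81 -1.33]
```

>>> arm_command([
  [[5,-18,20,0],[5,-18,20,0],[5,-18,20,0],[0,0,0,0],[0,0,0,0]],
])

```text
time_s: 4.68
position: [428.1, -66.9, 131.9]
ee_rot: [0.275, 1.553, -0.275]
force: [0.3, 0.5, -0.5]
grip_width: 0.608
```

```bash
python3 - <<'E'
from h import *
plan([426.5,-69.5,22],69.8)
b=ctrl.get_image('side');cv2.imwrite('pics/s1.png',cv2.resize(b['frame'][190:350,220:430,::-1],None,fx=3.5,fy=3.5))
E
```

```text
t 4.6833 pos [428.1 -66.9 131.9] toolx [ 2.e-04  1.e-04 -1.e+00] jaw deg 69.94 grip 0.608 F [ 0.34  0.48 -0.49]
shift now [109.9  -3.   -0.6]
turn 0.003 shift after turn [109.9  -3.   -0.6] q [-0.26  0.3   2.04  0.    0.81 -1.48]
```

View pics/s1.png

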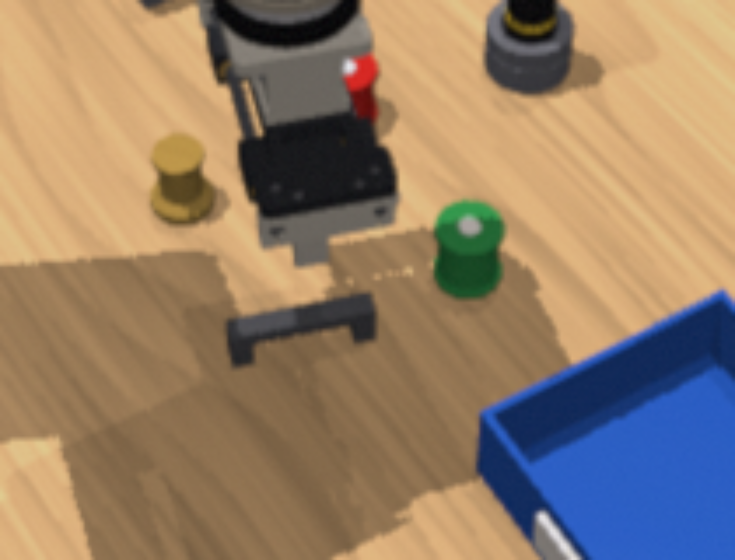

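The gripper hangs over the handle, whose bar lies square between the fingers; the red spool, brass foot and green spool stand clear.

>>> arm_command([
  [[30,-3,0,0],[30,0,0,0],[30,0,0,0],[15,0,0,0],[4,0,0,0]],
])

```text
time_s: 5.15
position: [425.3, -68.3, 20.9]
ee_rot: [0.273, 1.557, -0.272]
force: [0.4, 0.1, -0.6]
grip_width: 0.605
```

>>> arm_command([
  [[0,0,0,0],[0,0,0,0],[0,0,0,0],[0,0,0,0],[0,0,0,0]],
], grip=255)

```text
time_s: 5.57
position: [427.3, -69.9, 23.1]
ee_rot: [0.273, 1.552, -0.274]
force: [-0.4, -0.7, -0.1]
grip_width: 0.297
```

>>> arm_command([
  [[-20,0,0,0],[-30,0,0,0],[-30,0,0,0],[-20,0,0,0],[0,0,0,0]],
])

```text
time_s: 5.98
position: [428.7, -70.3, 126.1]
ee_rot: [0.273, 1.547, -0.274]
force: [1.2, -0.2, 0.6]
grip_width: 0.006
```

```bash
python3 - <<'E'
from h import *
plan([530,-371,125],87)
E
```

```text
t 5.9833 pos [428.7 -70.3 126.1] toolx [ 0.0065 -0.0018 -1.    ] jaw deg 70.01 grip 0.006 F [ 1.21 -0.21  0.56]
shift now [   2.3 -247.9  198. ]
turn -0.296 shift after turn [   2.3 -295.   116.9] q [-0.27  0.31  2.04 -0.    0.79 -1.49]
```

>>> arm_command([
  [[0,0,0,0],[0,0,0,0],[0,0,0,0],[0,0,0,0],[0,0,0,0]],
], grip=100)

```text
time_s: 6.4
position: [426.5, -69.7, 121.5]
ee_rot: [0.274, 1.555, -0.274]
force: [-0.5, -0.5, 0.1]
grip_width: 0.316
```

>>> arm_command([
  [[0,0,0,0],[0,0,0,0],[0,0,0,0],[0,0,0,0],[0,0,0,0]],
])

```text
time_s: 6.82
position: [426.8, -69.8, 122.2]
ee_rot: [0.274, 1.553, -0.274]
force: [0.4, 0.6, -0.0]
grip_width: 0.603
```

```bash
python3 - <<'E'
from h import *
plan([426.5,-69.5,22],69.8)
b=ctrl.get_image('side');cv2.imwrite('pics/s2.png',cv2.resize(b['frame'][190:350,220:430,::-1],None,fx=3.5,fy=3.5))
E
```

```text
t 6.8167 pos [426.8 -69.8 122.2] toolx [ 0. -0. -1.] jaw deg 70.02 grip 0.603 F [ 0.41  0.61 -0.01]
shift now [100.2   0.2  -0.4]
turn 0.004 shift after turn [100.2   0.2  -0.4] q [-0.27  0.31  2.05 -0.    0.78 -1.49]
```

View pics/s2.png

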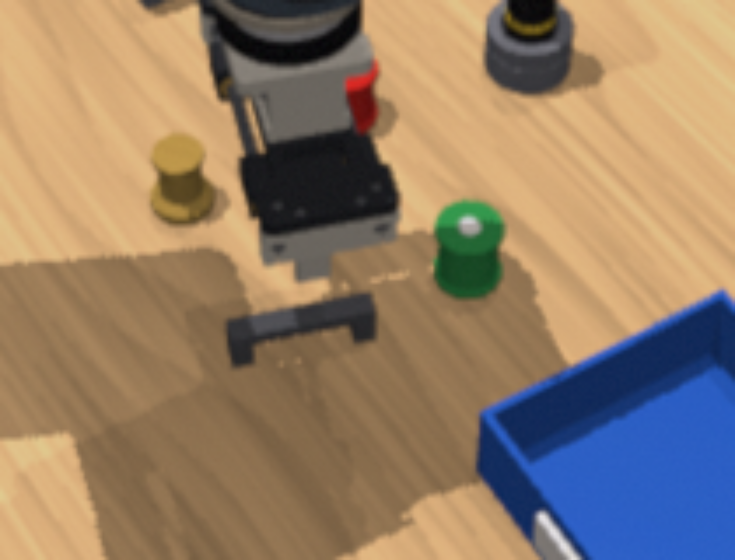

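The handle is unmoved. Again, with enough time to close.

>>> arm_command([
  [[35,0,0,0],[35,0,0,0],[20,0,0,0],[10,0,0,0],[0,0,0,0]],
])

```text
time_s: 7.28
position: [425.9, -69.6, 20.8]
ee_rot: [0.274, 1.557, -0.274]
force: [-1.1, 1.3, -1.0]
grip_width: 0.607
```

>>> arm_command([
  [[0,0,0,0],[0,0,0,0],[0,0,0,0],[0,0,0,0],[0,0,0,0]],
], grip=255)

```text
time_s: 7.7
position: [427.2, -69.9, 23.0]
ee_rot: [0.274, 1.552, -0.274]
force: [-0.4, 0.1, -0.4]
grip_width: 0.299
```

>>> arm_command([
  [[0,0,0,0],[0,0,0,0],[0,0,0,0],[0,0,0,0],[0,0,0,0]],
])

```text
time_s: 8.12
position: [426.9, -69.8, 22.5]
ee_rot: [0.274, 1.553, -0.274]
force: [-0.0, -0.2, 5.3]
grip_width: 0.173
```

>>> arm_command([
  [[-20,0,0,0],[-30,0,0,0],[-30,0,0,0],[-20,0,0,0],[0,0,0,0]],
])

```text
time_s: 8.53
position: [428.4, -70.2, 125.4]
ee_rot: [0.273, 1.548, -0.274]
force: [0.3, 0.0, -0.7]
grip_width: 0.169
```

```bash
python3 - <<'E'
from h import *
plan([530,-371,125],87)
E
```

```text
t 8.5333 pos [428.4 -70.2 125.4] toolx [ 0.0053 -0.0015 -1.    ] jaw deg 70.02 grip 0.169 F [ 0.31  0.03 -0.66]
shift now [   1.4 -248.   198.2]
turn -0.296 shift after turn [   1.4 -295.   117.2] q [-0.27  0.31  2.04 -0.    0.78 -1.49]
```

>>> arm_command([
  [[0,0,0,-0.1],[0,0,0,-0.1],[0,0,0,-0.1],[0,-20,8,0],[0,-25,10,0]],
])

```text
time_s: 8.95
position: [441.8, -115.0, 121.0]
ee_rot: [0.037, 1.573, -0.036]
force: [0.9, 0.6, -0.9]
grip_width: 0.166
```

>>> arm_command([
  [[0,-30,12,0],[0,-30,12,0],[0,-30,12,0],[0,-30,12,0],[0,-30,12,0]],
])

```text
time_s: 9.37
position: [494.9, -269.7, 120.5]
ee_rot: [0.039, 1.572, -0.038]
force: [0.5, 0.3, -1.4]
grip_width: 0.171
```

>>> arm_command([
  [[0,-30,12,0],[0,-30,12,0],[0,-25,9,0],[0,-15,6,0],[0,0,0,0]],
])

```text
time_s: 9.78
position: [529.2, -372.6, 120.1]
ee_rot: [0.04, 1.571, -0.04]
force: [0.6, 0.5, -1.9]
grip_width: 0.172
```

```bash
python3 - <<'E'
from h import *
plan([530,-371,33],87)
E
```

```text
t 9.7833 pos [ 529.2 -372.6  120.1] toolx [-8.e-04  2.e-04 -1.e+00] jaw deg 87.09 grip 0.172 F [ 0.61  0.53 -1.88]
shift now [87.1  1.6  0.8]
turn 0.002 shift after turn [87.1  1.6  0.8] q [-0.69  0.65  1.48 -0.    1.02 -2.21]
```

>>> arm_command([
  [[30,0,0,0],[30,0,0,0],[20,0,0,0],[9,0,0,0],[0,0,0,0]],
])

```text
time_s: 10.2
position: [527.9, -368.6, 30.3]
ee_rot: [0.041, 1.574, -0.036]
force: [0.2, 0.3, -1.6]
grip_width: 0.171
```

>>> arm_command([
  [[0,0,0,0],[0,0,0,0],[0,0,0,0],[0,0,0,0],[0,0,0,0]],
], grip=145)

```text
time_s: 10.62
position: [529.6, -370.4, 34.2]
ee_rot: [0.038, 1.569, -0.039]
force: [-0.2, 0.8, 0.2]
grip_width: 0.424
```

>>> arm_command([
  [[-25,0,0,0],[-30,0,0,0],[-30,0,0,0],[-20,0,0,0],[0,20,-5,0]],
])

```text
time_s: 11.03
position: [527.2, -353.4, 143.6]
ee_rot: [0.035, 1.563, -0.044]
force: [0.5, 0.3, -0.0]
grip_width: 0.429
```

```bash
python3 - <<'E'
from h import *
plan([423.8,67.8,125],87)
b=ctrl.get_image('side');save(b,'s3.png')
E
```

```text
t 11.0333 pos [ 527.2 -353.4  143.6] toolx [ 0.0071 -0.0061 -1.    ] jaw deg 87.11 grip 0.429 F [ 0.52  0.26 -0.03]
shift now [  15.3  415.5 -124.7]
turn 0.002 shift after turn [  15.3  415.3 -125.5] q [-0.66  0.6   1.51 -0.    1.03 -2.18]
```

View pics/s3.png

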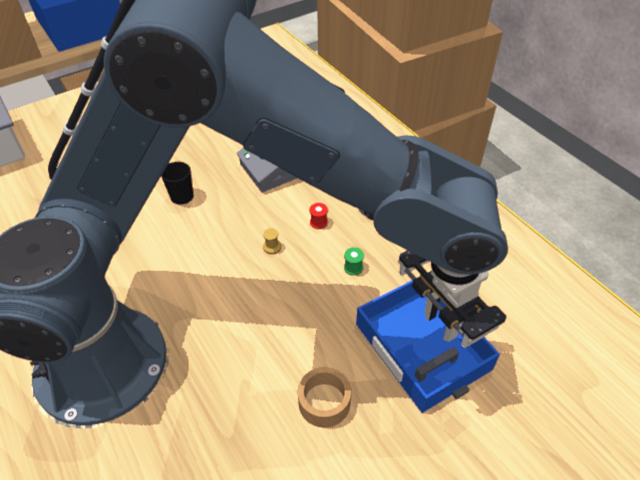

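>>> arm_command([
  [[0,15,-5,0],[0,30,-9,0],[0,32,-10,0],[0,32,-10,0],[0,32,-10,0]],
], grip=60)

```text
time_s: 11.5
position: [487.5, -205.6, 138.3]
ee_rot: [0.039, 1.57, -0.039]
force: [1.5, 0.0, 0.4]
grip_width: 0.732
```

>>> arm_command([
  [[0,32,-10,0],[0,32,-10,0],[0,32,-10,0],[0,32,-10,0],[0,32,-10,0]],
])

```text
time_s: 11.92
position: [445.4, -43.4, 138.4]
ee_rot: [0.038, 1.57, -0.039]
force: [1.1, 0.6, 0.1]
grip_width: 0.767
```

>>> arm_command([
  [[0,32,-10,0],[0,30,-8,0],[0,20,-6,0],[0,10,-3,0],[0,0,0,0]],
])

```text
time_s: 12.33
position: [423.2, 49.7, 138.4]
ee_rot: [0.037, 1.57, -0.036]
force: [0.4, -1.5, -0.4]
grip_width: 0.763
```

```bash
python3 - <<'E'
from h import *
plan([423.8,67.8,32],87)
E
```

```text
t 12.3333 pos [423.2  49.7 138.4] toolx [ 1.e-04  1.e-04 -1.e+00] jaw deg 87.34 grip 0.763 F [ 0.35 -1.45 -0.35]
shift now [106.4  18.1  -0.3]
turn 0.006 shift after turn [106.4  18.1  -0.4] q [ 0.01  0.27  2.05  0.    0.82 -1.52]
```

>>> arm_command([
  [[15,18,0,0],[35,0,0,0],[30,0,0,0],[18,0,0,0],[8,0,0,0]],
])

```text
time_s: 12.75
position: [423.8, 65.3, 30.1]
ee_rot: [0.039, 1.573, -0.039]
force: [0.4, 0.5, -0.2]
grip_width: 0.768
```

```bash
python3 - <<'E'
from h import *
plan([423.8,67.8,32],87)
E
```

```text
t 12.75 pos [423.8  65.3  30.1] toolx [-3.e-03 -3.e-04 -1.e+00] jaw deg 87.16 grip 0.768 F [ 0.41  0.47 -0.17]
shift now [-1.9  2.4 -0.1]
turn 0.003 shift after turn [-1.9  2.4 -0.1] q [ 0.04  0.5   2.09 -0.    0.55 -1.48]
```

>>> arm_command([
  [[-1,2,0,0],[0,0,0,0],[0,0,0,0],[0,0,0,0],[0,0,0,0]],
], grip=255)

```text
time_s: 13.17
position: [425.2, 68.4, 34.2]
ee_rot: [0.038, 1.569, -0.038]
force: [0.6, 0.3, -0.3]
grip_width: 0.456
```

>>> arm_command([
  [[0,0,0,0],[0,0,0,0],[0,0,0,0],[0,0,0,0],[0,0,0,0]],
])

```text
time_s: 13.58
position: [425.0, 68.6, 33.7]
ee_rot: [0.038, 1.569, -0.038]
force: [0.5, 1.5, 7.0]
grip_width: 0.342
```

>>> arm_command([
  [[-20,0,0,0],[-30,0,0,0],[-30,0,0,0],[-20,0,0,0],[0,-10,5,0]],
])

```text
time_s: 14.0
position: [430.2, 58.9, 136.4]
ee_rot: [0.038, 1.565, -0.037]
force: [0.2, 0.4, -1.1]
grip_width: 0.342
```

```bash
python3 - <<'E'
from h import *
plan([574,-288,125],87)
E
```

```text
t 14.0 pos [430.2  58.9 136.4] toolx [ 5.1e-03  3.0e-04 -1.0e+00] jaw deg 87.28 grip 0.342 F [ 0.16  0.42 -1.07]
shift now [  12.1 -339.7  160. ]
turn 0.005 shift after turn [  12.1 -338.9  161.7] q [ 0.03  0.29  2.03  0.    0.81 -1.49]
```

>>> arm_command([
  [[0,-20,10,0],[0,-29,14,0],[0,-29,14,0],[0,-29,14,0],[0,-29,14,0]],
])

```text
time_s: 14.42
position: [488.2, -82.9, 131.9]
ee_rot: [0.038, 1.572, -0.038]
force: [1.3, 0.8, -1.1]
grip_width: 0.344
```

>>> arm_command([
  [[0,-29,14,0],[0,-29,14,0],[0,-29,14,0],[0,-29,14,0],[0,-29,14,0]],
])

```text
time_s: 14.83
position: [550.8, -231.2, 131.5]
ee_rot: [0.039, 1.572, -0.038]
force: [-0.5, 0.5, -1.6]
grip_width: 0.345
```

>>> arm_command([
  [[0,-28,13,0],[0,-20,8,0],[0,-10,4,0],[0,0,0,0],[0,0,0,0]],
])

```text
time_s: 15.25
position: [572.6, -287.8, 132.0]
ee_rot: [0.04, 1.572, -0.038]
force: [-0.6, -0.1, -1.8]
grip_width: 0.344
```

```bash
python3 - <<'E'
from h import *
plan([574,-288,40],87)
b=ctrl.get_image('side');save(b,'s4.png')
E
```

```text
t 15.25 pos [ 572.6 -287.8  132. ] toolx [-0.0017  0.0012 -1.    ] jaw deg 87.18 grip 0.344 F [-0.62 -0.11 -1.81]
shift now [92.  -0.2  1.6]
turn 0.003 shift after turn [92.  -0.2  1.6] q [-0.54  0.63  1.49  0.    1.03 -2.06]
```

View pics/s4.png

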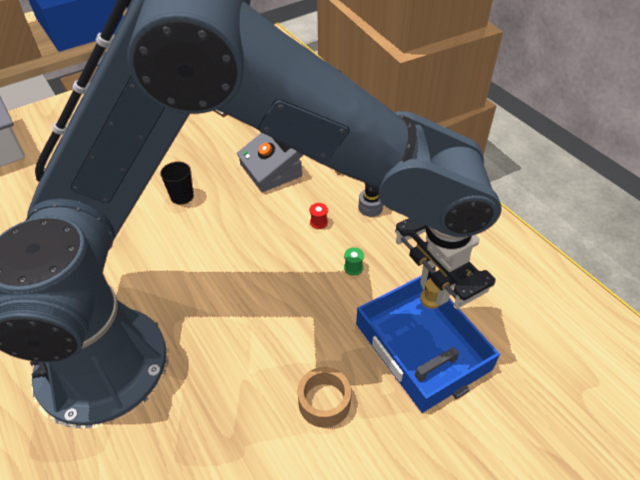

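>>> arm_command([
  [[30,0,0,0],[30,0,0,0],[20,0,0,0],[11,0,0,0],[0,0,0,0]],
])

```text
time_s: 15.72
position: [572.2, -286.5, 40.3]
ee_rot: [0.039, 1.574, -0.036]
force: [-0.9, 0.3, -1.1]
grip_width: 0.347
```

>>> arm_command([
  [[0,0,0,0],[0,0,0,0],[0,0,0,0],[0,0,0,0],[0,0,0,0]],
], grip=110)

```text
time_s: 16.13
position: [573.7, -288.4, 43.2]
ee_rot: [0.038, 1.569, -0.039]
force: [0.3, 0.6, 0.1]
grip_width: 0.566
```

>>> arm_command([
  [[-20,0,0,0],[-30,0,0,0],[-30,0,0,0],[-20,0,0,0],[0,10,0,0]],
])

```text
time_s: 16.55
position: [575.6, -280.3, 147.4]
ee_rot: [0.036, 1.564, -0.042]
force: [1.4, -0.7, 0.7]
grip_width: 0.569
```

```bash
python3 - <<'E'
from h import *
plan([553.9,74.5,125],87)
E
```

```text
t 16.55 pos [ 575.6 -280.3  147.4] toolx [ 0.0068 -0.0043 -1.    ] jaw deg 87.14 grip 0.569 F [ 1.39 -0.73  0.74]
shift now [ 20.7 353.4 -39.5]
turn 0.002 shift after turn [ 20.7 353.3 -40.3] q [-0.53  0.6   1.49 -0.    1.04 -2.05]
```

>>> arm_command([
  [[0,20,-2,0],[0,31,-4,0],[0,31,-4,0],[0,31,-4,0],[0,31,-4,0]],
], grip=50)

```text
time_s: 16.97
position: [562.1, -131.8, 141.7]
ee_rot: [0.039, 1.571, -0.038]
force: [1.4, -0.2, 0.1]
grip_width: 0.799
```

>>> arm_command([
  [[0,31,-4,0],[0,31,-4,0],[0,31,-4,0],[0,31,-4,0],[0,31,-4,0]],
])

```text
time_s: 17.38
position: [549.7, 24.0, 141.8]
ee_rot: [0.038, 1.571, -0.038]
force: [-0.4, 0.1, -0.7]
grip_width: 0.805
```

>>> arm_command([
  [[0,25,-2,0],[0,15,0,0],[0,8,0,0],[0,0,0,0],[0,0,0,0]],
])

```text
time_s: 17.8
position: [550.6, 70.0, 142.0]
ee_rot: [0.038, 1.571, -0.038]
force: [0.6, -0.7, -0.4]
grip_width: 0.803
```

```bash
python3 - <<'E'
from h import *
plan([553.9,74.5,27],87)
E
```

```text
t 17.8 pos [550.6  70.  142. ] toolx [-3.e-04 -2.e-04 -1.e+00] jaw deg 87.23 grip 0.803 F [ 0.64 -0.68 -0.41]
shift now [115.    4.6   3.1]
turn 0.004 shift after turn [115.    4.6   3. ] q [ 0.04  0.47  1.72 -0.    0.94 -1.48]
```

>>> arm_command([
  [[25,5,3,0],[35,0,0,0],[30,0,0,0],[16,0,0,0],[8,0,0,0]],
])

```text
time_s: 18.22
position: [552.8, 73.9, 25.8]
ee_rot: [0.039, 1.574, -0.04]
force: [0.3, -1.1, 0.1]
grip_width: 0.806
```

>>> arm_command([
  [[0,0,0,0],[0,0,0,0],[0,0,0,0],[0,0,0,0],[0,0,0,0]],
], grip=255)

```text
time_s: 18.63
position: [554.6, 75.1, 29.3]
ee_rot: [0.038, 1.569, -0.038]
force: [0.8, 0.1, -0.6]
grip_width: 0.492
```

>>> arm_command([
  [[0,0,0,0],[0,0,0,0],[0,0,0,0],[0,0,0,0],[0,0,0,0]],
])

```text
time_s: 19.05
position: [554.6, 75.1, 29.1]
ee_rot: [0.038, 1.569, -0.038]
force: [-0.6, -0.8, 7.9]
grip_width: 0.462
```

>>> arm_command([
  [[-20,0,0,0],[-30,0,0,0],[-30,0,0,0],[-20,0,0,0],[0,-10,0,0]],
])

```text
time_s: 19.47
position: [555.5, 66.1, 132.5]
ee_rot: [0.038, 1.564, -0.037]
force: [0.2, 0.3, -0.5]
grip_width: 0.463
```

```bash
python3 - <<'E'
from h import *
plan([494.6,-284,125],87)
E
```

```text
t 19.4667 pos [555.5  66.1 132.5] toolx [ 6.7e-03  5.0e-04 -1.0e+00] jaw deg 87.28 grip 0.463 F [ 0.19  0.31 -0.45]
shift now [   6.9 -352.6  -44.2]
turn 0.005 shift after turn [   6.9 -352.8  -42.5] q [ 0.04  0.49  1.72  0.    0.92 -1.49]
```

>>> arm_command([
  [[0,-20,-3,0],[0,-31,-4,0],[0,-31,-4,0],[0,-31,-4,0],[0,-31,-4,0]],
])

```text
time_s: 19.88
position: [526.5, -79.3, 127.4]
ee_rot: [0.038, 1.572, -0.038]
force: [1.1, -0.3, -1.7]
grip_width: 0.459
```

>>> arm_command([
  [[0,-31,-4,0],[0,-31,-4,0],[0,-31,-4,0],[0,-31,-4,0],[0,-31,-4,0]],
])

```text
time_s: 20.3
position: [498.8, -233.2, 127.3]
ee_rot: [0.039, 1.572, -0.038]
force: [0.4, 0.0, -0.4]
grip_width: 0.461
```

>>> arm_command([
  [[0,-28,-2,0],[0,-20,0,0],[0,-7,0,0],[0,0,0,0],[0,0,0,0]],
])

```text
time_s: 20.72
position: [494.9, -285.8, 127.6]
ee_rot: [0.039, 1.571, -0.038]
force: [1.1, 0.8, -0.6]
grip_width: 0.458
```

```bash
python3 - <<'E'
from h import *
plan([494.6,-284,37],87)
E
```

```text
t 20.7167 pos [ 494.9 -285.8  127.6] toolx [-1.e-03  9.e-04 -1.e+00] jaw deg 87.18 grip 0.458 F [ 1.11  0.84 -0.6 ]
shift now [90.6  1.7 -0.3]
turn 0.003 shift after turn [90.6  1.7 -0.3] q [-0.61  0.52  1.69  0.    0.93 -2.13]
```

>>> arm_command([
  [[30,0,0,0],[30,0,0,0],[20,0,0,0],[11,0,0,0],[0,0,0,0]],
])

```text
time_s: 21.13
position: [494.6, -284.7, 35.3]
ee_rot: [0.039, 1.574, -0.036]
force: [-0.3, -0.0, -0.9]
grip_width: 0.461
```

>>> arm_command([
  [[0,0,0,0],[0,0,0,0],[0,0,0,0],[0,0,0,0],[0,0,0,0]],
], grip=90)

```text
time_s: 21.55
position: [495.6, -286.6, 38.0]
ee_rot: [0.038, 1.569, -0.039]
force: [0.8, 1.0, -0.3]
grip_width: 0.643
```

>>> arm_command([
  [[-20,0,0,0],[-35,0,0,0],[-35,0,0,0],[-35,0,0,0],[-20,0,0,0]],
])

```text
time_s: 21.97
position: [496.1, -287.0, 186.5]
ee_rot: [0.036, 1.567, -0.04]
force: [0.3, 0.1, 0.2]
grip_width: 0.645
```

```bash
python3 - <<'E'
from h import *
plan([684,43.5,180],87)
b=ctrl.get_image('side');save(b,'s5.png')
E
```

```text
t 21.9667 pos [ 496.1 -287.   186.5] toolx [ 0.0037 -0.0026 -1.    ] jaw deg 87.2 grip 0.645 F [0.32 0.14 0.22]
shift now [  6.3 339.3 171.5]
turn 0.003 shift after turn [  6.3 339.9 170.3] q [-0.61  0.44  1.64  0.    1.05 -2.13]
```

View pics/s5.png

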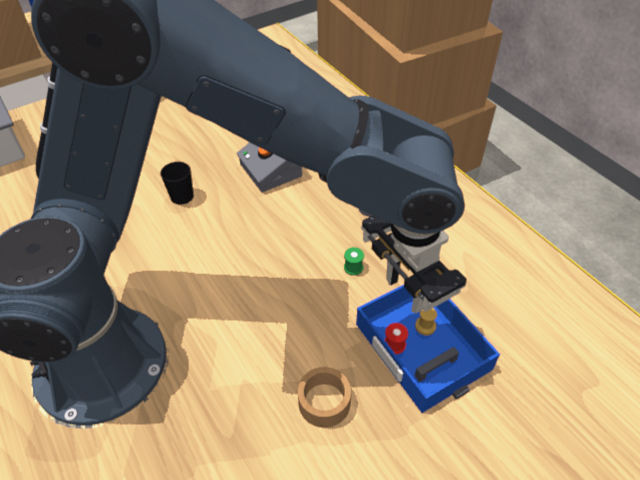

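>>> arm_command([
  [[0,20,8,0],[0,28,14,0],[0,28,14,0],[0,28,14,0],[0,28,14,0]],
], grip=50)

```text
time_s: 22.43
position: [566.2, -156.4, 182.4]
ee_rot: [0.039, 1.57, -0.039]
force: [-0.2, -0.7, 0.3]
grip_width: 0.802
```

>>> arm_command([
  [[0,28,14,0],[0,28,14,0],[0,28,14,0],[0,28,14,0],[0,28,14,0]],
])

```text
time_s: 22.85
position: [642.9, -19.8, 182.3]
ee_rot: [0.038, 1.57, -0.038]
force: [0.5, -0.4, 0.6]
grip_width: 0.809
```

>>> arm_command([
  [[0,28,14,0],[0,20,14,0],[0,12,8,0],[0,5,0,0],[0,0,0,0]],
])

```text
time_s: 23.27
position: [681.3, 42.7, 181.9]
ee_rot: [0.037, 1.571, -0.037]
force: [-0.6, -0.7, -0.2]
grip_width: 0.803
```

```bash
python3 - <<'E'
from h import *
plan([684,43.5,100],87)
b=ctrl.get_image('side');save(b,'s6.png');a=ctrl.get_image('top');save(a,'t6.png')
for im in (a,b): print([(np.round(r['position'],1),round(r['confidence'],2)) for r in ctrl.search_frame(im,'reader')[:2]], proj(im,[684,43.5,127]))
c=np.hstack([cv2.resize(im['frame'][y:y+120,x:x+100,::-1],None,fx=4,fy=4,interpolation=3) for im,x,y in((a,245,110),(b,320,120))]);cv2.imwrite('pics/c6.png',c)
E
```

```text
t 23.2667 pos [681.3  42.7 181.9] toolx [-5.e-04  0.e+00 -1.e+00] jaw deg 87.27 grip 0.803 F [-0.56 -0.74 -0.22]
shift now [81.9  0.9  2.7]
turn 0.005 shift after turn [81.9  0.9  2.7] q [-0.01  0.64  1.32  0.    1.18 -1.53]
[(array([427.1, 210. ]), 0.53)] [293.65833679 157.19054265]
[(array([374.2, 181.6]), 0.89), (array([429.4, 342.3]), 0.61)] [373.40665434 168.89258983]
```

View pics/c6.png

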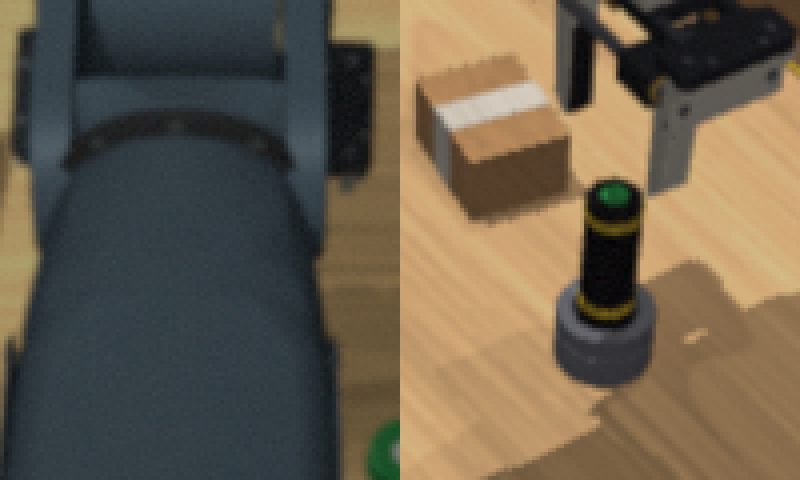

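>>> arm_command([
  [[15,1,2,0],[25,0,0,0],[20,0,0,0],[15,0,0,0],[7,0,0,0]],
])

```text
time_s: 23.88
position: [682.2, 42.2, 96.9]
ee_rot: [0.039, 1.574, -0.039]
force: [-0.2, 0.0, -0.3]
grip_width: 0.802
```

>>> arm_command([
  [[0,0,0,0],[0,0,0,0],[0,0,0,0],[0,0,0,0],[0,0,0,0]],
], grip=255)

```text
time_s: 24.3
position: [684.0, 42.8, 101.2]
ee_rot: [0.038, 1.569, -0.038]
force: [0.2, 0.6, 0.0]
grip_width: 0.495
```

>>> arm_command([
  [[0,0,0,0],[0,0,0,0],[0,0,0,0],[0,0,0,0],[0,0,0,0]],
])

```text
time_s: 24.72
position: [683.9, 42.9, 100.7]
ee_rot: [0.038, 1.57, -0.038]
force: [-0.5, 0.8, 4.3]
grip_width: 0.361
```

>>> arm_command([
  [[0,0,0,0],[0,0,0,0],[-8,0,0,0],[-8,0,0,0],[-8,0,0,0]],
])

```text
time_s: 25.13
position: [683.5, 42.7, 124.8]
ee_rot: [0.038, 1.571, -0.038]
force: [0.4, 0.3, -1.2]
grip_width: 0.36
```

```bash
python3 - <<'E'
from h import *
plan([684,43.5,124],87)
b=ctrl.get_image('side')
cv2.imwrite('pics/c7.png',cv2.resize(b['frame'][110:240,310:450,::-1],None,fx=4,fy=4,interpolation=3))
E
```

```text
t 25.1333 pos [683.5  42.7 124.8] toolx [-6.e-04 -1.e-04 -1.e+00] jaw deg 87.2 grip 0.36 F [ 0.38  0.27 -1.22]
shift now [0.8 0.8 0.5]
turn 0.004 shift after turn [0.8 0.8 0.5] q [-0.01  0.71  1.36 -0.    1.08 -1.53]
```

View pics/c7.png

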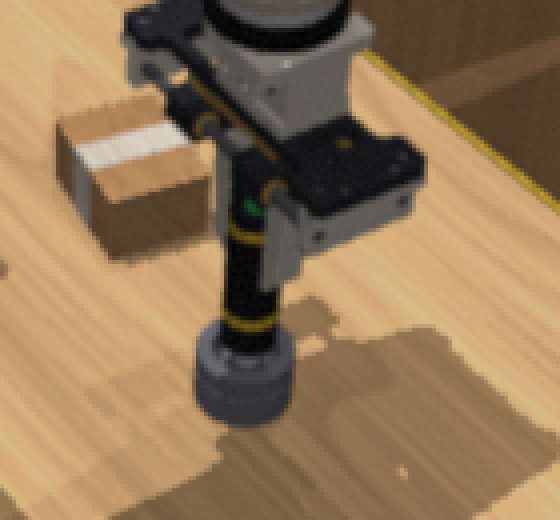

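>>> arm_command([
  [[0,0,-6,0],[0,0,-6,0],[0,0,-5,0],[0,0,-5,0],[0.5,0,-5,0]],
])

```text
time_s: 25.6
position: [657.2, 44.1, 124.3]
ee_rot: [0.038, 1.567, -0.038]
force: [5.2, 0.5, 1.3]
grip_width: 0.359
```

```bash
python3 - <<'E'
from h import *
plan([636,45,118],87);print(ctrl.state()['wrist_torque'])
b=ctrl.get_image('side')
cv2.imwrite('pics/c8.png',cv2.resize(b['frame'][110:240,310:450,::-1],None,fx=4,fy=4,interpolation=3))
E
```

```text
t 25.6 pos [657.2  44.1 124.3] toolx [ 0.0036 -0.     -1.    ] jaw deg 87.2 grip 0.359 F [5.23 0.51 1.27]
shift now [  6.2  -0.2 -21.3]
turn 0.004 shift after turn [  6.2  -0.2 -21.3] q [-0.    0.66  1.44 -0.    1.03 -1.53]
[ 0.06446806 -1.4894944  -0.01119554]
```

View pics/c8.png

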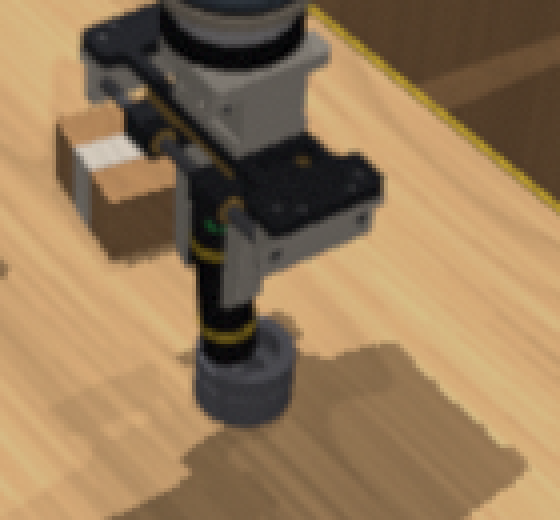

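>>> arm_command([
  [[1,0,-5,0],[1,0,-5,0],[2,0,-5,0],[2,0,-5,0],[0,0,-2,0]],
])

```text
time_s: 26.07
position: [633.6, 45.2, 117.1]
ee_rot: [0.038, 1.572, -0.038]
force: [3.1, -0.2, -2.6]
grip_width: 0.362
```

```bash
python3 - <<'E'
from h import *
plan([634,45,118],87);print(ctrl.state()['wrist_torque'])
b=ctrl.get_image('side')
cv2.imwrite('pics/c9.png',cv2.resize(b['frame'][110:240,310:450,::-1],None,fx=4,fy=4,interpolation=3))
E
```

```text
t 26.0667 pos [633.6  45.2 117.1] toolx [-0.0014 -0.     -1.    ] jaw deg 87.21 grip 0.362 F [ 3.08 -0.18 -2.64]
shift now [-0.9 -0.2  0.4]
turn 0.004 shift after turn [-0.9 -0.2  0.4] q [-0.    0.64  1.51 -0.    0.99 -1.52]
[ 0.01237904 -0.85551281 -0.0131691 ]
```

View pics/c9.png

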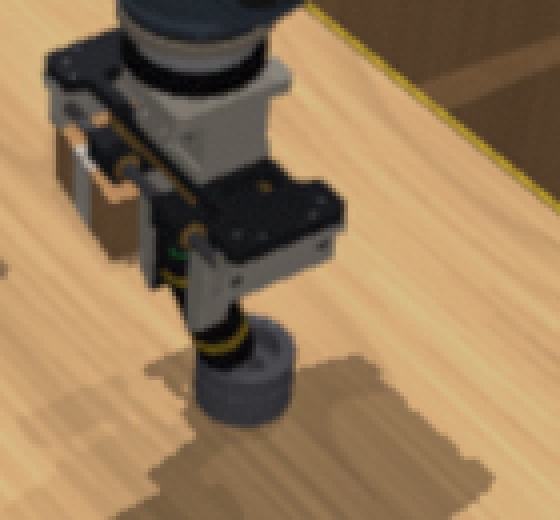

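>>> arm_command([
  [[-10,0,0,0],[-15,0,0,0],[-20,0,0,0],[-25,0,0,0],[-20,0,0,0]],
])

```text
time_s: 26.53
position: [634.1, 45.2, 209.4]
ee_rot: [0.038, 1.572, -0.038]
force: [0.3, 0.2, -0.6]
grip_width: 0.356
```

>>> arm_command([
  [[-5,0,-10,0],[0,0,-15,0],[0,0,-20,0],[0,0,-10,0],[0,0,0,0]],
])

```text
time_s: 26.95
position: [576.9, 48.1, 212.1]
ee_rot: [0.038, 1.574, -0.038]
force: [0.0, -0.1, -2.1]
grip_width: 0.364
```

```bash
python3 - <<'E'
from h import *
plan([499,300.5,215],87);print(ctrl.state()['wrist_torque'])
b=ctrl.get_image('side')
save(b,'s10.png')
cv2.imwrite('pics/c10.png',cv2.resize(b['frame'][60:220,280:420,::-1],None,fx=3.7,fy=3.7,interpolation=3))
E
```

```text
t 26.95 pos [576.9  48.1 212.1] toolx [-0.0035  0.     -1.    ] jaw deg 87.22 grip 0.364 F [ 0.01 -0.1  -2.1 ]
shift now [ -2.7 248.4 -90.1]
turn 0.004 shift after turn [ -2.7 248.  -91. ] q [ 0.    0.43  1.6   0.    1.12 -1.52]
[0.01546877 0.01681604 0.00567813]
```

View pics/c10.png

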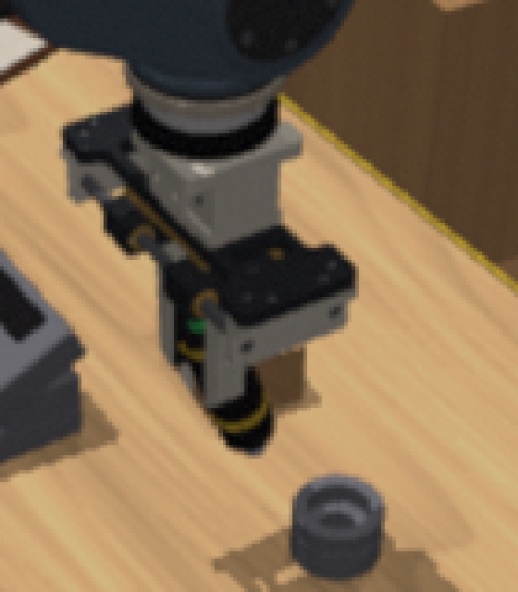

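```bash
python3 - <<'E'
from h import *
b=ctrl.get_image('side')
s=ctrl.state();Rm=R.from_rotvec(s['ee_rot']).as_matrix()
g=s['position']-2*Rm[:,0];n=Rm[:,1]
for X,Y in [(258,452),(262,450),(254,454),(197,325),(245,432)]:
    p=(280+(X+.5)/3.7-.5,60+(Y+.5)/3.7-.5);o,d=ray(b,p)
    Q=o+d*((g-o)@n)/(d@n);v=Q-g
    print(Q.round(1),np.linalg.norm(v).round(1),np.degrees(np.arctan2(v@Rm[:,2],v@Rm[:,0])).round(1))
for th in (15,20,25,30,35):
    t=np.radians(th); ax=np.sin(t)*Rm[:,2]+np.cos(t)*Rm[:,0]
    q=proj(b,g+100.7*ax);l=proj(b,g-24.3*ax)
    f=lambda q:((q[0]-280)*3.7,(q[1]-60)*3.7)
    print(th,np.round(f(q)),np.round(f(l)))
E
```

```text
[619.4  45.9 119.3] 103.4 23.0
[622.3  45.8 119.5] 104.3 24.5
[616.6  46.1 119. ] 102.5 21.5
[575.3  48.1 236.3] 22.2 -169.8
[609.6  46.4 140.2] 80.2 22.3
15 [236. 462.] [192. 323.]
20 [248. 454.] [189. 325.]
25 [260. 445.] [186. 327.]
30 [271. 435.] [183. 330.]
35 [282. 425.] [180. 332.]
```

>>> arm_command([
  [[0,12,-6,0],[0,20,-9,0],[0,22,-9,0],[0,22,-9,0],[0,22,-9,0]],
])

```text
time_s: 27.47
position: [542.1, 149.3, 212.4]
ee_rot: [0.039, 1.571, -0.039]
force: [-0.0, -0.2, -1.3]
grip_width: 0.357
```

>>> arm_command([
  [[0,22,-9,0],[0,22,-9,0],[0,22,-9,0],[0,22,-9,0],[0,22,-9,0]],
])

```text
time_s: 27.88
position: [502.3, 261.5, 212.4]
ee_rot: [0.038, 1.571, -0.038]
force: [-0.7, -0.2, -1.0]
grip_width: 0.36
```

>>> arm_command([
  [[0,20,-8,0],[0,12,-5,0],[0,5,-2,0],[0,0,0,0],[0,0,0,0]],
])

```text
time_s: 28.3
position: [490.0, 297.2, 212.6]
ee_rot: [0.038, 1.571, -0.038]
force: [-0.2, 0.2, -1.3]
grip_width: 0.362
```

```bash
python3 - <<'E'
from h import *
plan([483.6,301,204],87);print(ctrl.state()['wrist_torque'])
b=ctrl.get_image('side');a=ctrl.get_image('top');save(a,'t11.png')
save(b,'s11.png')
cv2.imwrite('pics/c11.png',cv2.resize(b['frame'][70:210,190:330,::-1],None,fx=4.2,fy=4.2,interpolation=3))
E
```

```text
t 28.3 pos [490.  297.2 212.6] toolx [-1.e-04 -3.e-04 -1.e+00] jaw deg 87.21 grip 0.362 F [-0.24  0.24 -1.26]
shift now [ 8.6  3.5 -6.6]
turn 0.004 shift after turn [ 8.6  3.5 -6.6] q [ 0.46  0.42  1.61 -0.    1.11 -1.06]
[-0.01135331 -0.00279972 -0.00561763]
```

View pics/c11.png

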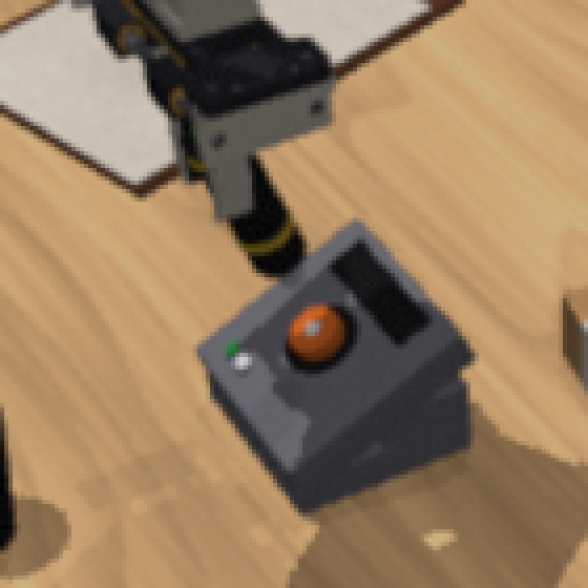

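View pics/t11.png

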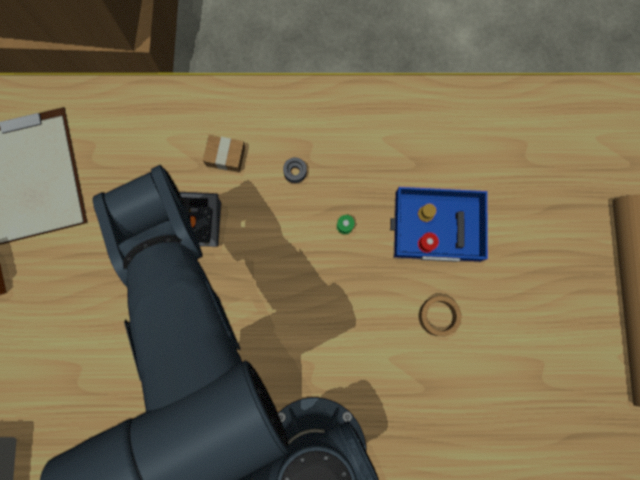

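```bash
python3 - <<'E'
from h import *
b=ctrl.get_image('side')
s=ctrl.state();Rm=R.from_rotvec(s['ee_rot']).as_matrix();g=s['position']-2*Rm[:,0]
img=cv2.resize(b['frame'][100:160,220:290,::-1],None,fx=10,fy=10,interpolation=cv2.INTER_CUBIC)
f=lambda q:(int((q[0]-220+.5)*10),int((q[1]-100+.5)*10))
for th,c in((18,(255,0,0)),(23,(0,255,0)),(28,(0,0,255))):
    t=np.radians(th);ax=np.sin(t)*Rm[:,2]+np.cos(t)*Rm[:,0]
    for k in(-8,8):
        pass
    cv2.circle(img,f(proj(b,g+100.7*ax)),3,c,-1);cv2.circle(img,f(proj(b,g+40*ax)),3,c,-1)
cv2.circle(img,f(proj(b,[541.5,298,78])),3,(255,255,0),-1)
cv2.imwrite('pics/c12.png',img)
E
```

```text
(no output)
```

View pics/c12.png

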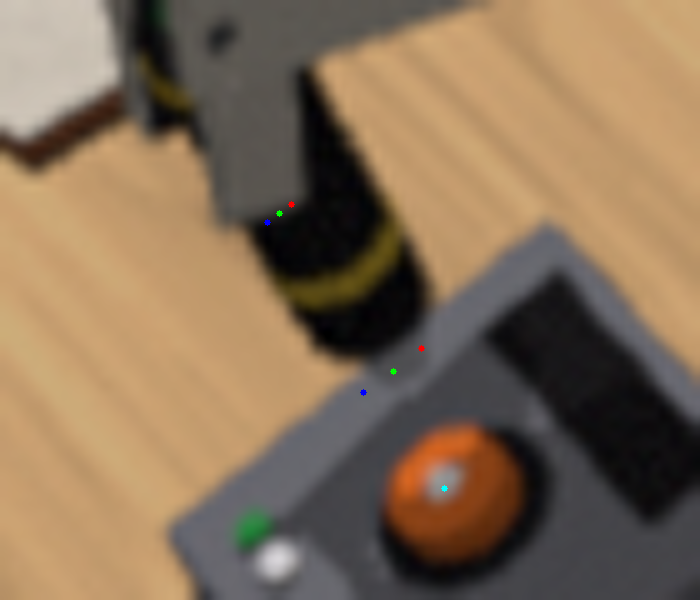

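>>> arm_command([
  [[8,1,1,0],[10,1,1,0],[8,1,1,0],[5,0,1,0],[0,0,0,0]],
])

```text
time_s: 28.87
position: [493.5, 300.0, 179.9]
ee_rot: [0.037, 1.573, -0.039]
force: [0.5, -0.2, -1.6]
grip_width: 0.358
```

```bash
python3 - <<'E'
from h import *
plan([500.5,300,168],87)
b=ctrl.get_image('side')
s=ctrl.state();Rm=R.from_rotvec(s['ee_rot']).as_matrix();g=s['position']-2*Rm[:,0]
img=cv2.resize(b['frame'][110:170,230:300,::-1],None,fx=10,fy=10,interpolation=cv2.INTER_CUBIC)
f=lambda q:(int((q[0]-230+.5)*10),int((q[1]-110+.5)*10))
for th,c in((18,(255,0,0)),(24,(0,255,0)),(30,(0,0,255))):
    t=np.radians(th);ax=np.sin(t)*Rm[:,2]+np.cos(t)*Rm[:,0]
    cv2.circle(img,f(proj(b,g+100.7*ax)),3,c,-1)
    if th==24: 
        print('tip',g+100.7*ax)
cv2.circle(img,f(proj(b,[541.5,298,78])),3,(255,255,0),-1)
cv2.imwrite('pics/c13.png',img)
E
```

```text
t 28.8667 pos [493.5 300.  179.9] toolx [-0.0023 -0.0012 -1.    ] jaw deg 87.2 grip 0.358 F [ 0.52 -0.19 -1.63]
shift now [11.9  0.4  7. ]
turn 0.003 shift after turn [11.9  0.4  7. ] q [ 0.47  0.46  1.63 -0.    1.05 -1.06]
tip [534.544063   298.07833293  90.79642041]
```

View pics/c13.png

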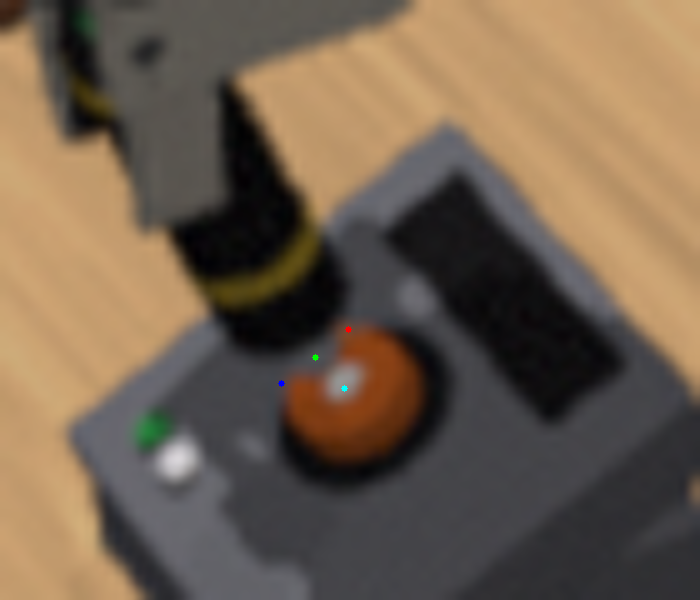

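>>> arm_command([
  [[1.8,0,0.8,0],[1.8,0,0.8,0],[1.8,0,0.8,0],[1.8,0,0.8,0],[0,0,0,0]],
])

```text
time_s: 29.33
position: [497.2, 300.1, 174.3]
ee_rot: [0.038, 1.571, -0.038]
force: [-0.8, 0.0, -1.6]
grip_width: 0.36
```

```bash
cat > v.py <<'E'
from h import *
import sys
F=[];
b=ctrl.get_image('side')
for i in range(4):
    ctrl.get_image('side');s=ctrl.state();F.append(s['force'])
plan([500.5,300,168],87);print('Fmean',np.mean(F,0).round(2),s['wrist_torque'].round(3))
s=ctrl.state();Rm=R.from_rotvec(s['ee_rot']).as_matrix();g=s['position']-2*Rm[:,0]
b=ctrl.get_image('side')
img=cv2.resize(b['frame'][110:170,230:300,::-1],None,fx=10,fy=10,interpolation=cv2.INTER_CUBIC)
cv2.imwrite('pics/'+sys.argv[1],img)
t=np.radians(24);ax=np.sin(t)*Rm[:,2]+np.cos(t)*Rm[:,0];print('tip',g+100.7*ax)
E
python3 v.py c14.png
```

```text
t 29.5833 pos [497.2 300.2 174.7] toolx [ 2.e-04  1.e-04 -1.e+00] jaw deg 87.2 grip 0.363 F [ 0.15  0.24 -2.32]
shift now [ 6.7 -0.1  3.3]
turn 0.004 shift after turn [ 6.7 -0.1  3.3] q [ 0.46  0.47  1.63  0.    1.04 -1.06]
Fmean [ 0.07  0.22 -1.9 ] [0.024 0.002 0.01 ]
tip [538.11197107 298.23517598  84.69675545]
```

View pics/c14.png

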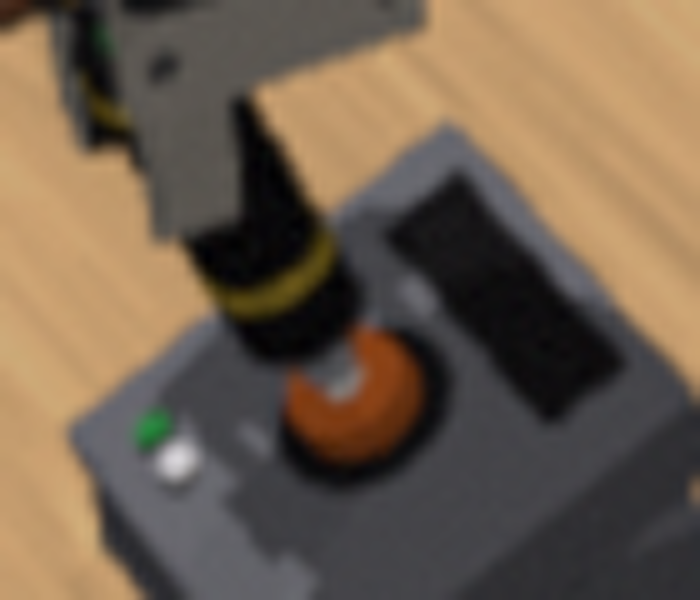

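>>> arm_command([
  [[0.9,0,0.4,0],[1.8,0,0.8,0],[0.9,0,0.4,0],[0.9,0,0.4,0],[0,0,0,0]],
])

```text
time_s: 30.05
position: [499.2, 300.1, 169.9]
ee_rot: [0.038, 1.571, -0.038]
force: [-0.2, 0.1, 0.8]
grip_width: 0.361
```

```bash
python3 v.py c15.png
```

```text
t 30.3 pos [499.2 300.1 170.1] toolx [ 1.e-04  1.e-04 -1.e+00] jaw deg 87.2 grip 0.358 F [0.26 0.87 0.6 ]
shift now [ 2.1 -0.1  1.3]
turn 0.004 shift after turn [ 2.1 -0.   1.3] q [ 0.46  0.48  1.63  0.    1.03 -1.06]
Fmean [-0.52  0.03 -0.3 ] [0.045 0.045 0.026]
tip [540.084637   298.12449194  80.14335808]
```

View pics/c15.png

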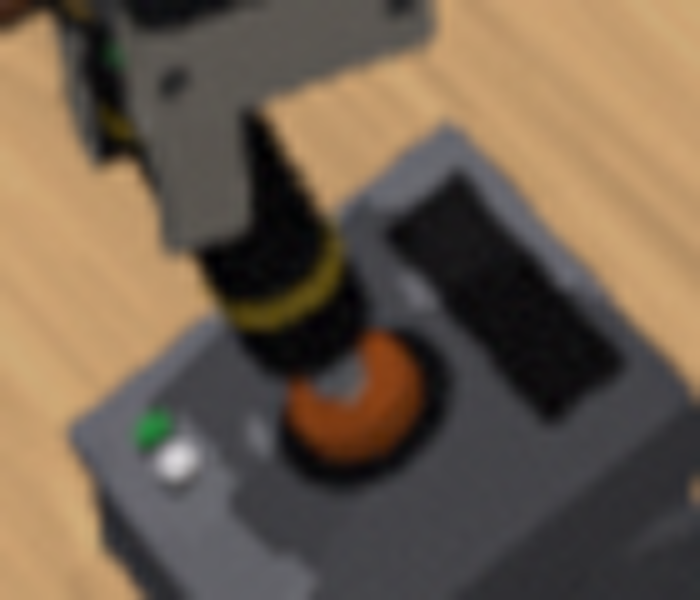

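>>> arm_command([
  [[0.9,0,0.4,0],[0.9,0,0.4,0],[0.9,0,0.4,0],[0.5,0,0.2,0],[0,0,0,0]],
])

```text
time_s: 30.77
position: [500.6, 300.0, 166.9]
ee_rot: [0.038, 1.57, -0.038]
force: [-1.3, 0.1, 2.1]
grip_width: 0.364
```

```bash
python3 v.py c16.png
```

```text
t 31.0167 pos [500.5 300.  166.9] toolx [ 1.e-04  0.e+00 -1.e+00] jaw deg 87.2 grip 0.358 F [-1.26 -0.43  1.16]
shift now [-1.1 -0.  -0. ]
turn 0.004 shift after turn [-1.1 -0.  -0. ] q [ 0.46  0.49  1.63 -0.    1.03 -1.06]
Fmean [-1.16 -0.08  1.58] [0.046 0.227 0.021]
tip [541.45793868 298.03579674  76.91442914]
```

View pics/c16.png

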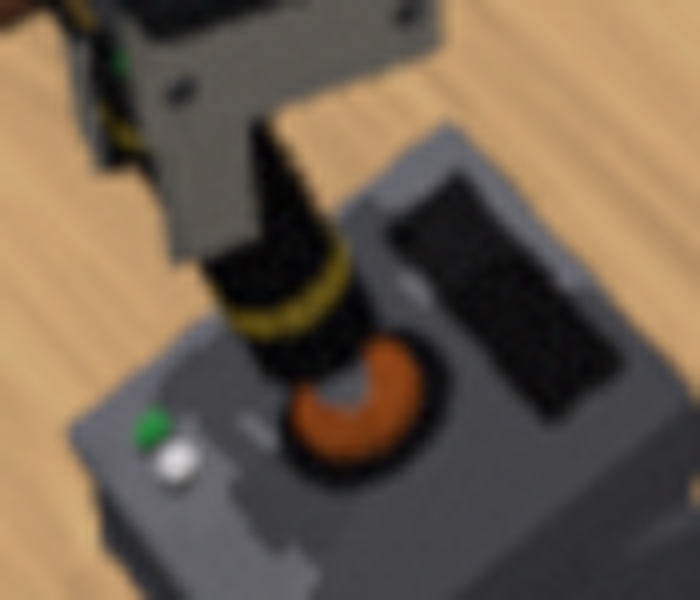

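```bash
python3 - <<'E'
from h import *
b=ctrl.get_image('side');a=ctrl.get_image('top');save(a,'t17.png')
s=ctrl.state();Rm=R.from_rotvec(s['ee_rot']).as_matrix();g=s['position']-2*Rm[:,0]
base=cv2.resize(b['frame'][110:170,230:300,::-1],None,fx=5.5,fy=5.5,interpolation=cv2.INTER_CUBIC)
out=[]
f=lambda q:[(q[0]-230+.5)*5.5,(q[1]-110+.5)*5.5]
for th in(17,25,33):
    t=np.radians(th);ax=np.sin(t)*Rm[:,2]+np.cos(t)*Rm[:,0];e=np.cross(ax,Rm[:,1])
    pts=[]
    for r,zs in((17,(22,70)),(8,(8,22))):
        for z in zs:
            for k in np.linspace(0,2*np.pi,40):
                pts.append((r,f(proj(b,g+(100.7-z)*ax+r*(np.cos(k)*e+np.sin(k)*Rm[:,1])))))
    im=base.copy()
    for r in(17,8):
        h=cv2.convexHull(np.array([p for q,p in pts if q==r],np.float32)).astype(int)
        cv2.polylines(im,[h],True,(0,255,0),1)
    out.append(im[:, :260])
cv2.imwrite('pics/c17.png',np.hstack(out))
print(ctrl.state()['force'])
E
```

```text
[-1.58130767  0.41279913  2.84068656]
```

View pics/c17.png

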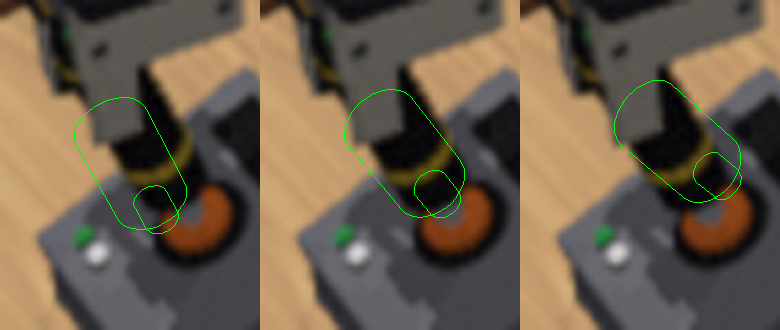

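View pics/t17.png

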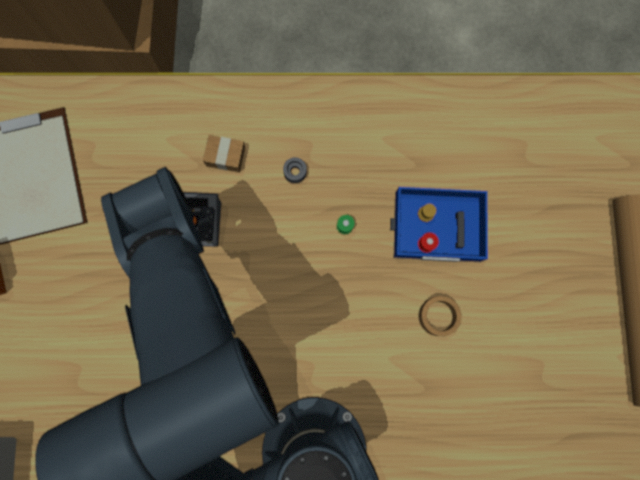

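```bash
python3 - <<'E'
from h import *
b=ctrl.get_image('side')
s=ctrl.state();Rm=R.from_rotvec(s['ee_rot']).as_matrix()
sc=8
base=cv2.resize(b['frame'][115:160,240:285,::-1],None,fx=sc,fy=sc,interpolation=cv2.INTER_CUBIC);base=cv2.convertScaleAbs(base,alpha=1.6,beta=20)
f=lambda q:[(q[0]-240+.5)*sc,(q[1]-115+.5)*sc]
th0=np.radians(25);n=-(np.sin(th0)*Rm[:,2]+np.cos(th0)*Rm[:,0])
tip=np.array([541.5,298,78])-4.3*n
rows=[]
for th in(15,20,25,30):
    t=np.radians(th);ax=-(np.sin(t)*Rm[:,2]+np.cos(t)*Rm[:,0]);e=np.cross(ax,Rm[:,1])
    im=base.copy()
    for r,zs in((17,(22,75)),(8,(8,22))):
        pts=[f(proj(b,tip+z*ax+r*(np.cos(k)*e+np.sin(k)*Rm[:,1]))) for z in zs for k in np.linspace(0,6.28,60)]
        cv2.polylines(im,[cv2.convexHull(np.array(pts,np.float32)).astype(int)],True,(0,255,0),1)
    cv2.circle(im,tuple(int(v) for v in f(proj(b,tip))),2,(255,255,0),-1)
    cv2.putText(im,str(th),(5,350),0,.7,(255,255,255),2)
    rows.append(im[60:340] if 0 else im[:300])
cv2.imwrite('pics/c18.png',np.vstack([np.hstack(rows[:2]),np.hstack(rows[2:])]))
E
```

```text
(no output)
```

View pics/c18.png

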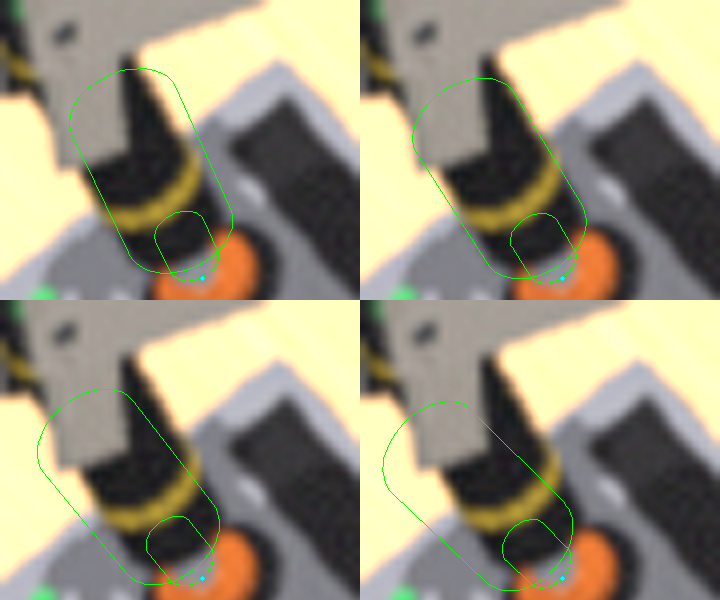

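```bash
python3 - <<'E'
from h import *
fr=[ctrl.get_image('side')['frame'].astype(float) for _ in range(4)]
m=np.mean(fr,0)
np.save('m.npy',m)
c=np.clip(m[115:155,242:282,::-1]*1.8+15,0,255).astype(np.uint8)
im=cv2.resize(c,None,fx=14.5,fy=14.5,interpolation=cv2.INTER_CUBIC)
for k in range(0,40,5):
    cv2.putText(im,str(242+k),(int(k*14.5),10),0,.35,(0,0,255),1);cv2.putText(im,str(115+k),(0,int(k*14.5)+10),0,.35,(0,0,255),1)
    cv2.line(im,(int(k*14.5),0),(int(k*14.5),580),(200,200,0),1);cv2.line(im,(0,int(k*14.5)),(580,int(k*14.5)),(200,200,0),1)
cv2.imwrite('pics/c19.png',im)
E
```

```text
(no output)
```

View pics/c19.png

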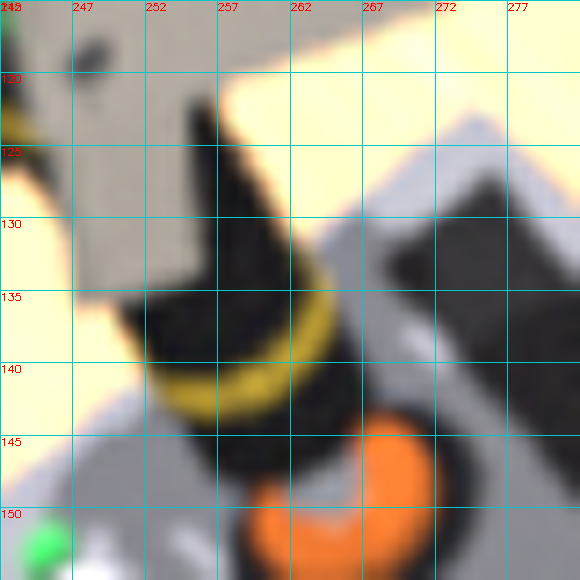

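```bash
cat > fit.py <<'E'
from h import *
from scipy.optimize import least_squares
b=ctrl.get_image('side');s=ctrl.state();Rm=R.from_rotvec(s['ee_rot']).as_matrix();g=s['position']-2*Rm[:,0];J=Rm[:,1]
body=[(240,140),(265,180),(290,220),(305,250),(325,280),(340,305),(357,340),(372,380),(120,305),(135,340),(150,375),(170,410),(190,445),(210,470),(235,485),(270,487),(310,472)]
nose=[(330,525),(300,512)]
cv=lambda p:np.array([242+(p[0]+.5)/14.5-.5,115+(p[1]+.5)/14.5-.5])
K=np.linspace(0,2*np.pi,72,endpoint=False)
def hulls(tip,th):
    t=np.radians(th);ax=-(np.sin(t)*Rm[:,2]+np.cos(t)*Rm[:,0]);e=np.cross(ax,J)
    B=[proj(b,tip+z*ax+17*(np.cos(k)*e+np.sin(k)*J)) for z in(22,100) for k in K]
    N=[proj(b,tip+z*ax+r*(np.cos(k)*e+np.sin(k)*J)) for z,r in((0,.1),(1,3.87),(2.5,5.8),(5,7.4),(8,8),(22,8)) for k in K]
    return [cv2.convexHull(np.array(x,np.float32)) for x in(B,N)]
def res(x,full=True):
    tip=g+x[0]*Rm[:,2]+x[1]*Rm[:,0]+x[3]*J
    B,N=hulls(tip,x[2])
    d=lambda h,p:cv2.pointPolygonTest(h,tuple(map(float,cv(p))),True)
    return np.array([d(B,p) for p in body]+[d(N,p) for p in nose]+[x[3]/1.5, ])
for x0 in([38,92,20,0],[30,95,25,0]):
    r=least_squares(res,x0,diff_step=1e-3,loss='soft_l1',f_scale=.3)
    tip=g+r.x[0]*Rm[:,2]+r.x[1]*Rm[:,0]+r.x[3]*J
    th=np.radians(r.x[2]); 
    # offset of axis line from grasp pt, in plane
    off=r.x[0]*np.cos(th)-r.x[1]*np.sin(th)
    print('x',r.x.round(2),'cost',r.cost.round(3),'tip',tip.round(1),'len',np.hypot(*r.x[:2]).round(1),'axis offset',off.round(1));print(res(r.x).round(2))
for th in(16,18,20,22,24,26):
    r=least_squares(lambda y:res([y[0],y[1],th,y[2]]),[38,92,0],diff_step=1e-3,loss='soft_l1',f_scale=.3);tip=g+r.x[0]*Rm[:,2]+r.x[1]*Rm[:,0]
    print(th,r.x.round(1),r.cost.round(3),'off',(r.x[0]*np.cos(np.radians(th))-r.x[1]*np.sin(np.radians(th))).round(1),tip.round(1))
E
python3 fit.py
```

```text
x [42.11 91.45 19.01  0.  ] cost 1.034 tip [542.6 298.   77.4] len 100.7 axis offset 10.0
[ 0.37  0.24  0.1   0.23  0.06  0.01  0.19  0.39  1.03  0.66  0.3   0.22
  0.15  0.27  0.11  0.06  0.23 -1.25 -0.42  0.  ]
x [ 4.211e+01  9.133e+01  1.905e+01 -7.000e-02] cost 1.036 tip [542.6 297.9  77.5] len 100.6 axis offset 10.0
[ 0.36  0.23  0.11  0.23  0.06  0.02  0.2   0.39  1.03  0.66  0.29  0.22
  0.14  0.25  0.09  0.04  0.21 -1.27 -0.45 -0.04]
16 [40.1 91.7  0. ] 1.345 off 13.3 [540.6 298.1  77.1]
18 [41.4 91.6  0. ] 1.079 off 11.1 [541.9 298.   77.3]
20 [42.8 91.3  0. ] 1.085 off 9.0 [543.4 297.9  77.6]
22 [44.4 91.   0. ] 1.601 off 7.1 [544.9 297.9  77.9]
24 [45.6 90.4  0. ] 2.472 off 4.9 [546.2 297.8  78.4]
26 [46.8 89.8  0. ] 3.452 off 2.7 [547.3 297.7  79.1]
```

```bash
python3 - <<'E'
import sys
exec(open('fit.py').read().split("for x0")[0])
m=np.load('m.npy')
c=np.clip(m[100:150,222:277,::-1]*2+15,0,255).astype(np.uint8);S=7
outs=[]
f=lambda q:np.array([(q[0]-222+.5)*S,(q[1]-100+.5)*S])
for (x0,x1,th) in((40.1,91.7,16),(42.8,91.3,20),(45.6,90.4,24),(41,91.7,24)):
    im=cv2.resize(c,None,fx=S,fy=S,interpolation=3)
    tip=g+x0*Rm[:,2]+x1*Rm[:,0];t=np.radians(th);ax=-(np.sin(t)*Rm[:,2]+np.cos(t)*Rm[:,0]);e=np.cross(ax,J)
    for z,r,col in((125,17,(0,255,0)),(125,7,(0,255,255)),(22,17,(0,255,0)),(70,17,(255,0,0)),(105,17,(255,0,255))):
        cv2.polylines(im,[np.array([f(proj(b,tip+z*ax+r*(np.cos(k)*e+np.sin(k)*J))) for k in K]).astype(int)],True,col,1)
    cv2.putText(im,str(th),(5,340),0,.6,(255,255,255),2);outs.append(im[:295])
cv2.imwrite('pics/c20.png',np.vstack([np.hstack(outs[:2]),np.hstack(outs[2:])]))
E
```

```text
(no output)
```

View pics/c20.png

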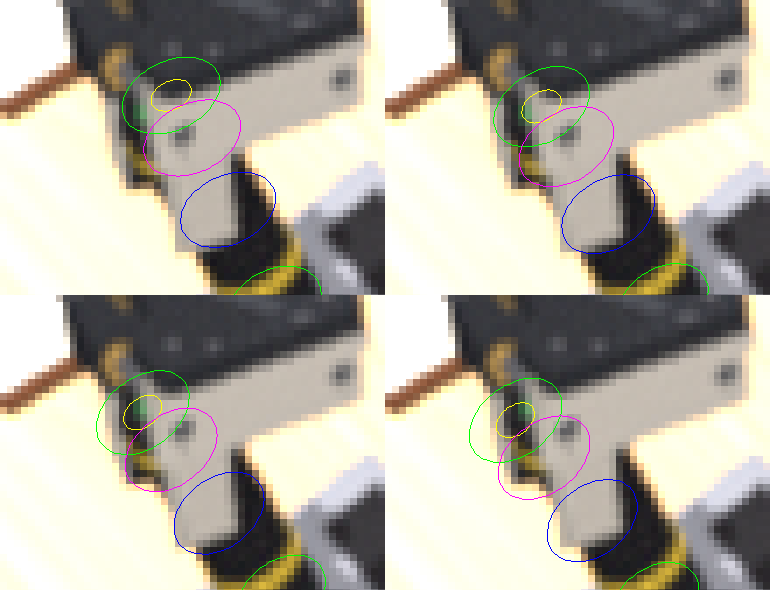

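>>> arm_command([
  [[0,0,0,0],[0,0,0,0],[0,0,0,0],[0,0,0,0],[0,0,0,0]],
])

```text
time_s: 31.93
position: [500.5, 300.0, 166.9]
ee_rot: [0.038, 1.57, -0.038]
force: [-1.2, 0.2, 1.7]
grip_width: 0.362
```

```bash
python3 v.py c21.png
```

```text
t 32.1833 pos [500.5 300.  166.8] toolx [-0. -0. -1.] jaw deg 87.2 grip 0.359 F [-1.08  0.36  1.78]
shift now [-1.2 -0.  -0. ]
turn 0.004 shift after turn [-1.2 -0.  -0. ] q [ 0.46  0.49  1.63  0.    1.03 -1.06]
Fmean [-0.97  0.56  2.31] [0.109 0.164 0.019]
tip [541.44978955 298.01617859  76.84641416]
```

View pics/c21.png

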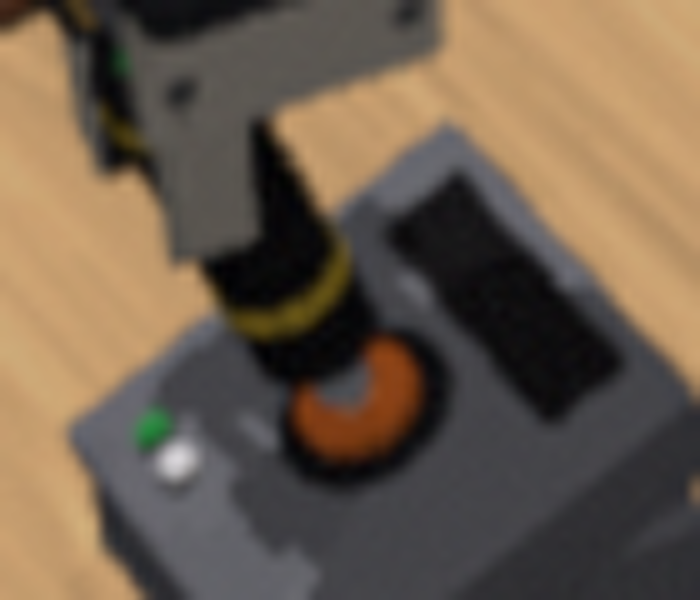

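```bash
python3 -c "
from cell import ctrl
print(ctrl.hand_in());print(ctrl.state()['force'])"
```

```text
the job is handed in; nothing more can be done
None
the job is handed in; nothing more can be done
```

I put the handle, brass foot and red spool in the bin and handed the job in at about 32 s, with the arm still holding the wand's nose on the pad's dot. No verdict was reported.

**Parts:** all three lie in the bin, released. The first grasp at the handle closed on nothing because I lifted too soon; the second try worked. In the last top picture the green spool, tape roll and carton stand where they were; the arm covers the pen cup there, and I did not check it separately.

**Wand tilt:** the moves allow no tilt of the tool, so I levered the gripped wand against the rim of its stand until it pivoted in the jaws.

**Last checks on the pad:**
- **Force:** about 3.5 N along the pad's axis, steady, so by the given spring rate the pad is about 4 mm down.
- **Nose position:** on the dot to within about 3 mm.
- **Angle:** the readings disagreed. The nose tip's position gave about 24 degrees of lean, but fitting the wand's outline gave about 19 to 21. The lamp also suggested 19 to 23. Against the pad's 25 degrees that is roughly 1 to 6 degrees off square, inside the 10 degree limit. I did not correct it further.

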